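# Empty the mint cup and nest the three stoneware cups

## Robot

A 6-joint arm with a two-finger parallel gripper is mounted at the origin on the work surface. World frame = base frame: x ahead of the robot, y to its left, z up, the work surface at z = 0. Lengths are in m, angles in degrees, forces in N, time in s.
With the tool pointing down it reaches from about 0.325 to 0.9 m from the base axis. Payload 6.1 kg.
Tool frame: the origin (TCP) lies at the very end of the fingers, on their centre line; the grasp point (between the pads) lies 19 mm behind it; y points along the fingers, z is the direction in which the jaws open and shut, and the axes are right-handed (so a half turn about y gives the same grasp; the last joint's range is limited). The gripper opens to 87 mm and grips with 3 to 60 N. Pads are 19 mm wide; open, the fingers measure 117 mm over their backs; the gripper's body (75 mm by 190 mm) begins 51 mm behind the grasp point.
Start: joints at [65.77, 12.628, 87.462, -0, 79.91, -7.225], TCP at [0.183, 0.598, 0.202] pointing down, gripper open.
Joint ranges: [-170.65, 170.65], [-52.31, 119.04], [5.05, 147.46], [-71.25, 251.25], [11.57, 151.72], [-153.62, 153.62]. Speed limits (degrees/s): [147.25, 147.25, 172.46, 180, 180, 180].

## Interface

Orientations are given as a 3x3 rotation matrix whose columns are the frame's x, y, z axes.
In Python, from workcell import r gives the robot as it stands.
- The arm moves only by the tool apply_moves, never from a script. Its argument "motion" is a list that holds one entry, the list of rows, each a list of 6 numbers: the shift along the world's x, y, z in mm, then the turn, a rotation vector about the world's x, y, z in rad. A call has 1 to 20 rows; each row shifts and turns the commanded pose from where the row before left it; what a row does not reach is not made up. A row lasts 1/8 s, in which the tool goes at most 62.5 mm and 10.7 degrees, less where a joint would pass 70% of its speed; a pose out of reach is approached as far as the arm can. A call with a gripper value outside its range is refused whole. "grip" is the gripper's target within -1 to 1 (shut at 1, half-way at 0, fully open at -1), set as the call begins (left out, the last holds). The fingers move at their own pace and stop on an object; "squeeze" is the grip in N (left out, the last holds). Time passes only in rows, so rows that do not move let the fingers close. It gives the time, the measured TCP pose, the force and the opening at its end, in the units of the state.
- r.read_state(): the state, without advancing time (a new reading comes with each control period).
- r.snapshot(name): name is "side" or "top"; returns the picture (480x640x3 uint8, red, green, blue); there is no depth.
- r.camera_params(name): a dict with "intrinsics" (3x3 intrinsics, pixels), "T" (4x4, takes a point from camera to world coordinates). Camera axes: x right, y down, z forward; pixel columns grow to the right and rows downward; lengths in m; the calibration is good to about 2 mm. A picture is of the moment at which its call begins. camera_params takes no time and is no camera call.
- r.close_job(): hands the job in, once; it reports no verdict.
The state is a dict: "time_s": time; "qpos": joint angles; "joint_velocities": joint speeds; "joint_efforts": joint torques, N m; "tcp_pos": TCP position; "tool_rot": TCP orientation; "wrist_force": force on the tool from outside, world axes, zero at the start; "moment": the same for the moment, N m; "gripper_width": finger opening in m.
Only numpy, scipy, OpenCV 4.12 (cv2) and the standard library are available. Lean on these libraries where they do the work, as an engineer would, in place of code of your own. Each camera call takes 0.05 s, during which the arm holds its last target.

## Task

Tip the mints from the slimmest stoneware cup into the wide speckled bowl without taking hold of the mints themselves, and nest the three plain cups in size order: the middle one inside the widest and the slimmest inside the middle one, each standing upright and fully down. Lower the cups into one another gently, without dropping them, with all five mints in the bowl and the widest cup and the bowl upright on the console, and leave the key fob, earbud case, shoehorn and bamboo box with its half-open lid as they are.

Things in the scene. Friction and masses are not known exactly. Their poses are not given: they have to be found in the camera images.
- cup_wide: Widest and lowest of three plain stone-coloured stoneware cups: straight round wall, outside diameter 92 mm, inside 82 mm, height 56 mm, wall 5 mm, floor 12 mm thick, about 280 g. Too wide to grip across. Its origin is the centre of its underside, z up. A cup standing fully down in it stands 12 mm above this cup's origin.
- cup_middle: Middle cup: straight round wall, outside diameter 68 mm (foot tapered to 58 mm over the lowest 7 mm), inside diameter 58 mm, height 70 mm, wall 5 mm, floor 12 mm thick, about 200 g, empty. Its origin is the centre of its underside, z up. Fully down in the wide cup its rim stands 26 mm above the wide cup's rim, so it can be held by its top edge all the way.
- cup_slim: Slimmest, tallest cup: straight wall, outside diameter 50 mm (foot tapered to 40 over 7 mm), inside 42, height 84, wall 4, floor 12 mm thick, about 140 g, five mints inside up to 38 mm above its underside. Origin: centre of its underside, z up. Nested fully down its rim is 26 mm above the middle cup's. Mints roll out when it is tipped a little beyond level (about 100 degrees from upright).
- bowl: Wide, shallow, cream-coloured stoneware bowl with dark speckles: rim diameter 150 mm, inside 140 mm at the rim, height 48 mm, foot diameter 80 mm, inner floor 7 mm up, about 600 g, empty. Origin: centre of its underside, z up.
- fob: Silver car key fob lying flat, 70 x 36 x 13 mm with a small ring on one end (bystander). Origin: centre of its underside.
- earbuds: Green plastic earbud case, 60 x 48 x 24 mm (bystander). Origin: centre of its underside.
- shoehorn: Steel shoehorn lying flat, about 195 mm long, 50 mm wide, 10 mm high (bystander). Origin: middle of its length, on the table; x along its length, wide blade to +x.
- bamboo_box: Small bamboo box, 100 x 150 x 50 mm, fixed, its lid half open, hinged on its far (+x) rim (bystander). Origin: centre of its underside.
- box_lid_handle (a point): Knob on the near edge of the bamboo box's half-open lid (about 120 to 160 mm above the table).
- mint0_center (a point): Centre of mint 1 of 5: a hard, smooth, round white mint, 16 mm in diameter, 10 g.
- mint1_center (a point): Centre of mint 2 of 5: a hard, smooth, round white mint, 16 mm in diameter, 10 g.
- mint2_center (a point): Centre of mint 3 of 5: a hard, smooth, round white mint, 16 mm in diameter, 10 g.
- mint3_center (a point): Centre of mint 4 of 5: a hard, smooth, round white mint, 16 mm in diameter, 10 g.
- mint4_center (a point): Centre of mint 5 of 5: a hard, smooth, round white mint, 16 mm in diameter, 10 g.
- mint0: Mint 1 of 5 as a body; its origin turns with the ball, so use mint0_center.
- mint1: Mint 2 of 5 as a body; its origin turns with the ball, so use mint1_center.
- mint2: Mint 3 of 5 as a body; its origin turns with the ball, so use mint2_center.
- mint3: Mint 4 of 5 as a body; its origin turns with the ball, so use mint3_center.
- mint4: Mint 5 of 5 as a body; its origin turns with the ball, so use mint4_center.
Not all that is in view belongs to the job. Leave any blue or purple look-alike of the cup_slim alone.

How it is judged:
By the outcome, as a careful person would: the job done as asked, in the order asked, and still so for the second after the job is handed in, with the robot touching nothing.
It also fails if it takes over 58 s, if anything falls off the work surface, if the arm or the gripper's body presses on something with over 40 N, if the wrist force passes 120 N, or if a joint passes its speed limit or range.

## Working session

There is one attempt and no reset: what is moved stays moved. The work goes in short steps, Python scripts to look and compute and a tool call to move; the robot and the scene stay as the last step left them, time stands still between calls to the robot, and variables do not carry over. Pictures are saved under pics/ and viewed, and the job is handed in when it is done.

Besides the shell and the picture viewer there is one more tool, called as a command line: name --argument value ..., lists and objects as JSON in quotes. apply_moves: Moves the arm, as the interface text tells. Its arguments: {"type":"object","properties":{"motion":{"type":"array","items":{"type":"array","items":{"type":"array","items":{"type":"number"}}}},"grip":{"type":"number"},"squeeze":{"type":"number"}},"required":["motion"]}

```bash
mkdir -p pics; ls
python3 - <<'E'
from workcell import r
import cv2, numpy as np
print(r.read_state())
for n in ("side","top"):
    p=r.camera_params(n); print(n,p)
    cv2.imwrite(f"pics/{n}0.png",r.snapshot(n)[:,:,::-1])
E
```

```text
pics
{'time_s': 0.0, 'qpos': array([ 6.57696481e+01,  1.26780753e+01,  8.75269591e+01, -1.64273924e-03,
        7.99089756e+01, -7.22522945e+00]), 'joint_velocities': array([-0.07821899,  0.02109362,  0.06269578, -0.14149091,  0.02645646,
        0.06324515]), 'joint_efforts': array([-2.04920698e-04, -4.94625735e+01, -3.87377107e+01,  6.99182739e-02,
        5.72884502e-02, -1.36506333e-04]), 'tcp_pos': array([0.18252461, 0.59705354, 0.20089562]), 'tool_rot': array([[ 9.56280003e-01, -7.90905547e-04,  2.92451587e-01],
       [-2.92452572e-01, -1.82613411e-03,  9.56278285e-01],
       [-2.22269980e-04, -9.99998020e-01, -1.97759790e-03]]), 'wrist_force': array([ 0.29689978, -1.37514308,  0.25654852]), 'moment': array([ 0.00211408,  0.02693582, -0.00812812]), 'gripper_width': 0.08726336365167743}
side {'intrinsics': array([[545.88089137,   0.        , 311.51100053],
       [  0.        , 545.88089137, 239.9627222 ],
       [  0.        ,   0.        ,   1.        ]]), 'T': array([[ 9.74394997e-01, -1.59503958e-01,  1.58470431e-01,
         3.30091913e-01],
       [-2.24842986e-01, -6.90775670e-01,  6.87222384e-01,
        -9.02392461e-01],
       [-1.47171763e-04, -7.05257017e-01, -7.08951703e-01,
         1.02196763e+00],
       [ 0.00000000e+00,  0.00000000e+00,  0.00000000e+00,
         1.00000000e+00]])}
top {'intrinsics': array([[433.65033778,   0.        , 322.72615611],
       [  0.        , 433.65033778, 243.04842969],
       [  0.        ,   0.        ,   1.        ]]), 'T': array([[ 0.16191752, -0.96690968,  0.19715068,  0.36577355],
       [-0.98680267, -0.15901528,  0.03057171, -0.01641045],
       [ 0.00178989, -0.19949891, -0.97989641,  0.97576357],
       [ 0.        ,  0.        ,  0.        ,  1.        ]])}
```

View pics/side0.png

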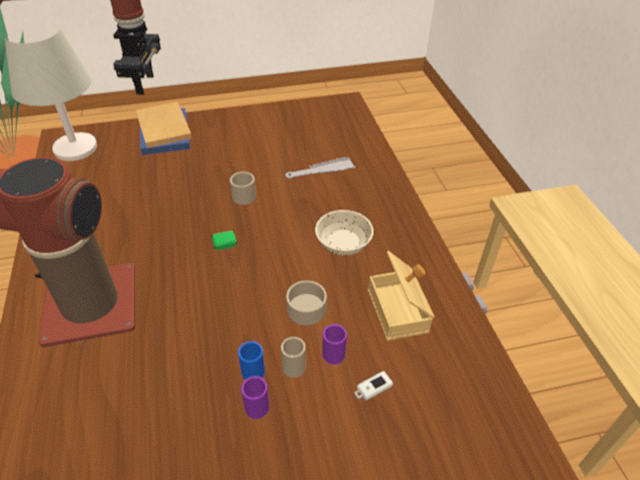

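View pics/top0.png

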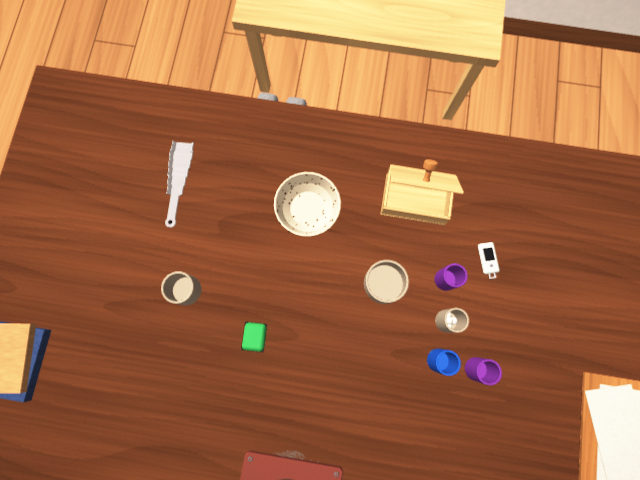

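Run:
```python
import cv2, numpy as np
s=cv2.imread("pics/side0.png"); t=cv2.imread("pics/top0.png")
def crop(im,cx,cy,w=100,h=75,f=4):
    c=im[cy-h//2:cy-h//2+h,cx-w//2:cx-w//2+w]
    c=cv2.resize(c,None,fx=f,fy=f,interpolation=cv2.INTER_CUBIC)
    for k in range(0,w,10):
        cv2.putText(c,str(cx-w//2+k),(k*f,10),0,.3,(255,255,255)); cv2.line(c,(k*f,12),(k*f,18),(255,255,255))
    for k in range(10,h,10):
        cv2.putText(c,str(cy-h//2+k),(0,k*f),0,.3,(255,255,255)); cv2.line(c,(18,k*f),(24,k*f),(255,255,255))
    return c
for n,a in (("side",[(243,188),(307,303),(293,357),(344,233)]),("top",[(181,289),(386,282),(452,320),(308,204)])):
    im=s if n=="side" else t
    c=[crop(im,*p) for p in a]
    cv2.imwrite(f"pics/{n}_crops.png",np.vstack([np.hstack(c[:2]),np.hstack(c[2:])]))
```

```text
(no output)
```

View pics/side_crops.png

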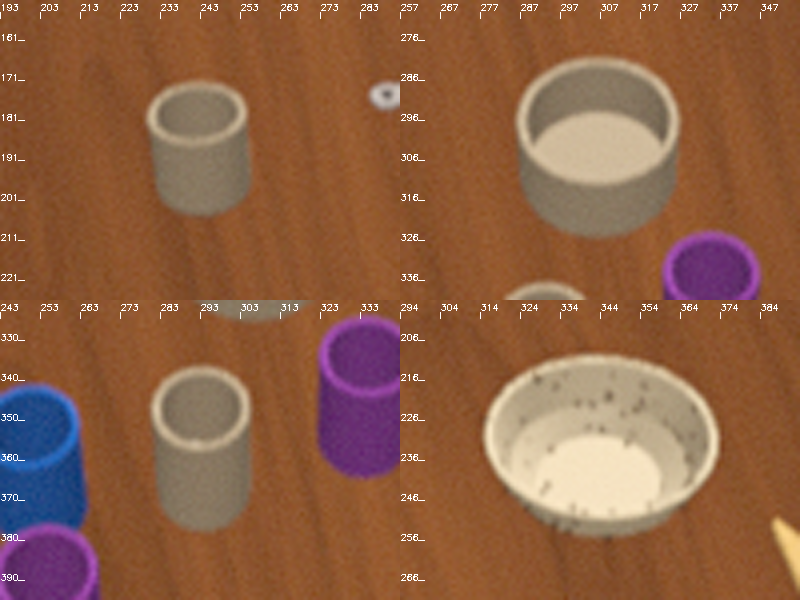

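View pics/top_crops.png

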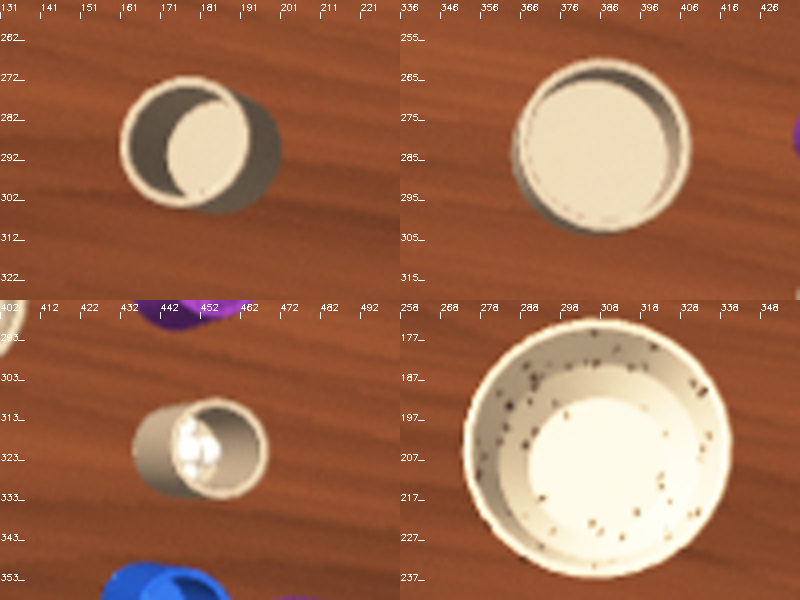

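```bash
cat > h.py <<'E'
from workcell import r
import numpy as np, cv2
from scipy.optimize import least_squares
P={n:r.camera_params(n) for n in("side","top")}
def proj(n,X):
    T=P[n]["T"]; C=(np.atleast_2d(X)-T[:3,3])@T[:3,:3]
    u=C@P[n]["intrinsics"].T; return u[:,:2]/u[:,2:]
a=np.linspace(0,2*np.pi,180)
def circ(c,rad): return np.c_[c[0]+rad*np.cos(a),c[1]+rad*np.sin(a),np.full(180,c[2])]
def bb(n,c,rad):
    u=proj(n,circ(c,rad)); return np.r_[u[:,0].min(),u[:,0].max(),u[:,1].min(),u[:,1].max()]
def fit(side,top,rad=None):
    o=lambda v: np.r_[bb("side",v[:3],rad or v[3])-side,bb("top",v[:3],rad or v[3])-top]
    s=least_squares(o,[.5,0,.06,.04][:3 if rad else 4]); return s.x,s.fun
E
python3 - <<'E'
from h import *
np.set_printoptions(precision=4,suppress=True)
D=dict(middle=([229.75,254.75,171.25,187.5],[161,193.5,271,304]),
wide=([286.25,327,280.25,312.75],[365.5,408.75,259.5,303]),
slim=([281,305.5,336.5,357.5],[444.75,469.25,307.5,333]),
bowl=([315.25,373.75,209.25,251.5],[273.75,341,171.5,236.75]))
R=dict(middle=.034,wide=.046,slim=.025,bowl=.075)
for k,(s,t) in D.items():
    s=np.array(s)-.375;t=np.array(t)-.375
    print(k,*fit(s,t)); print("   ",*fit(s,t,R[k]))
E
```

```text
middle [0.4072 0.2975 0.0689 0.0344] [-0.5415 -0.6277  0.4103 -0.202  -0.1492  0.3283 -0.3777 -0.4922]
    [0.4072 0.2973 0.0691] [-0.4177 -0.7686  0.4588 -0.3207  0.0444  0.1742 -0.1978 -0.6589]
wide [ 0.4936 -0.1356  0.0542  0.0464] [-0.549  -0.3738  0.3844 -0.1389 -0.0679  0.2393 -0.3983 -0.4781]
    [ 0.4935 -0.1357  0.0544] [-0.3751 -0.5696  0.4966 -0.3171  0.163   0.0795 -0.1954 -0.6644]
slim [ 0.4334 -0.282   0.0844  0.0251] [-0.5351 -0.3234  0.1256  0.0438 -0.0464  0.2188 -0.2268 -0.6242]
    [ 0.4334 -0.282   0.0844] [-0.5086 -0.3513  0.1465  0.0186 -0.0163  0.1944 -0.1984 -0.6511]
bowl [0.6372 0.0618 0.0466 0.0755] [-0.5979 -0.2219  0.8456 -0.4736 -0.2055  0.3399 -0.3397 -0.4084]
    [0.6371 0.0616 0.047 ] [-0.427  -0.4471  0.9146 -0.6848  0.0789  0.1783 -0.1154 -0.6124]
```

Run:
```python
import cv2, numpy as np
s=cv2.imread("pics/side0.png"); t=cv2.imread("pics/top0.png")
a=cv2.resize(s[0:100,90:190],None,fx=4,fy=4,interpolation=cv2.INTER_CUBIC)
def crop(im,x0,y0,w=100,h=100,f=4):
    c=cv2.resize(im[y0:y0+h,x0:x0+w],None,fx=f,fy=f,interpolation=cv2.INTER_CUBIC)
    for k in range(0,w,10):
        cv2.putText(c,str(x0+k),(k*f,10),0,.3,(255,255,255))
    for k in range(10,h,10):
        cv2.putText(c,str(y0+k),(0,k*f),0,.3,(255,255,255))
    return c
cv2.imwrite("pics/grip.png",np.hstack([a,crop(s,230,320)]))
cv2.imwrite("pics/right.png",np.hstack([crop(t,415,240),crop(t,375,145)]))
cv2.imwrite("pics/sbox.png",crop(s,350,235))
```

```text
(no output)
```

View pics/grip.png

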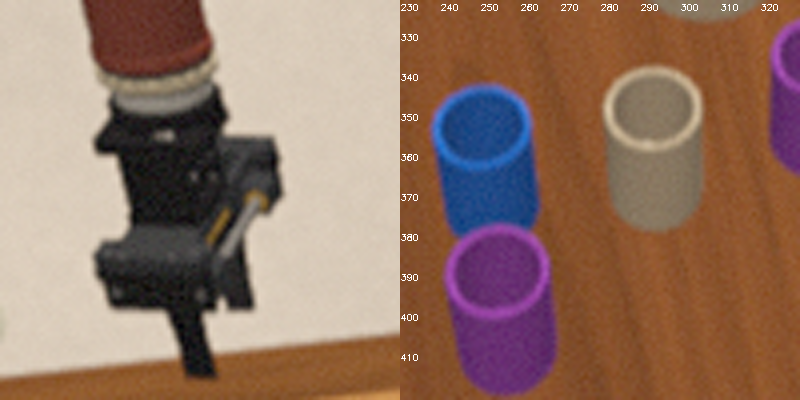

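View pics/right.png

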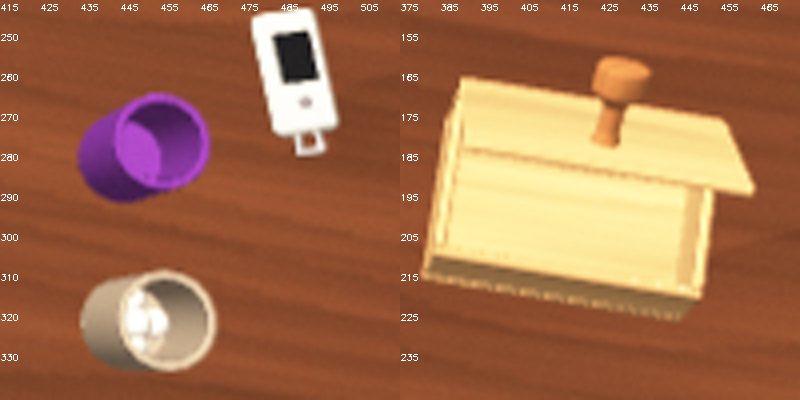

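View pics/sbox.png

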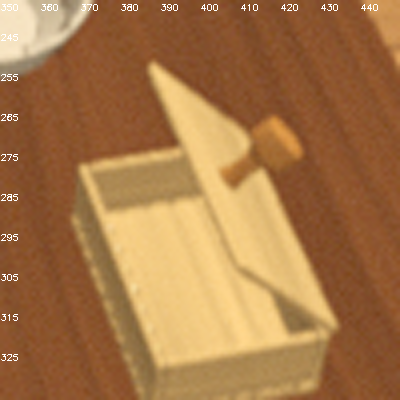

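```bash
cat >> h.py <<'E'
def back(n,u,z):
    T=P[n]["T"]; d=T[:3,:3]@np.linalg.solve(P[n]["intrinsics"],[u[0],u[1],1.]); return T[:3,3]+d*(z-T[2,3])/d[2]
E
python3 - <<'E'
from h import *
np.set_printoptions(precision=3,suppress=True)
for k,u,z in [("p1",(455,275.5),.084),("slim chk",(457,320),.084),("blue",(447,362),.084),("p2",(486.5,371),.084),("boxTL",(389,164),.12),("boxcornerBL z50",(381,213),.05),("boxBR z50",(450,219),.05),("box innerBR",(453,191),.05),("fob",(488,259),.013),("earb",(254,337),.024),("horn tip",(181,142),.01),("horn end",(170,225),.01)]:
    print(k,back("top",u,z))
for k,u,z in [("p1",(335,333.5),.084),("blue",(250,353.5),.084),("p2",(254.5,388),.084),("slim",(293,347),.084)]: print("side",k,back("side",u,z))
# lid corner triangulate: knob side (417,273) top(431,163); lid left tip side(387,251)/top? 
def tri(us,ut):
    f=lambda X: np.r_[proj("side",X)[0]-us,proj("top",X)[0]-ut]
    s=least_squares(f,[.6,-.2,.1]); return s.x,s.fun
print("knob",tri((417,273),(430,163)))
print("lid BR?",tri((407,301),(462,192)),"lidBL",tri((387,251),(391,165)))
E
```

```text
p1 [ 0.522 -0.27   0.084]
slim chk [ 0.432 -0.283  0.084]
blue [ 0.347 -0.272  0.084]
p2 [ 0.343 -0.351  0.084]
boxTL [ 0.727 -0.099  0.12 ]
boxcornerBL z50 [ 0.64  -0.104  0.05 ]
boxBR z50 [ 0.651 -0.256  0.05 ]
box innerBR [ 0.716 -0.256  0.05 ]
fob [ 0.584 -0.359  0.013]
earb [0.33  0.125 0.024]
horn tip [0.748 0.387 0.01 ]
horn end [0.545 0.366 0.01 ]
side p1 [ 0.526 -0.27   0.084]
side blue [ 0.347 -0.279  0.084]
side p2 [ 0.344 -0.357  0.084]
side slim [ 0.434 -0.283  0.084]
knob (array([ 0.737, -0.183,  0.125]), array([ 1.743, -0.815, -0.304,  1.78 ]))
lid BR? (array([ 0.686, -0.254,  0.127]), array([ 0.982, -0.417, -0.18 ,  1.025])) lidBL (array([ 0.707, -0.102,  0.127]), array([ 6.963, -3.071, -1.172,  6.74 ]))
```

apply_moves --motion '[[[20,-20,10,0,0,-0.05],[40,-40,15,0,0,-0.09],[42,-42,15,0,0,-0.09],[42,-42,15,0,0,-0.09],[42,-42,15,0,0,-0.09],[40,-45,15,0,0,-0.09],[30,-52,10,0,0,-0.09],[10,-58,0,0,0,-0.09],[0,-60,0,0,0,-0.09],[0,-60,0,0,0,-0.09],[0,-60,0,0,0,-0.09],[0,-60,0,0,0,-0.09],[0,-60,0,0,0,-0.09],[0,-58,0,0,0,-0.09],[-4,-50,0,0.1,0,-0.055],[-4,-40,0,0.1,0,0]]]' --grip -0.6

```text
time_s: 2.1
tcp_pos: [0.4404, -0.1929, 0.2973]
tool_rot: [[-0.002, 0.004, 1.0], [-0.98, 0.201, -0.002], [-0.201, -0.98, 0.004]]
wrist_force: [0.1, 0.4, 0.6]
gripper_width: 0.0693
```

```bash
cat > st.py <<'E'
from h import *
np.set_printoptions(precision=4,suppress=True)
s=r.read_state()
for k in("time_s","qpos","tcp_pos","tool_rot","wrist_force","gripper_width"): print(k,s[k])
E
python3 st.py
```

```text
time_s 2.1
qpos [-40.0316  -5.4239  97.0422   9.0703  95.6462 -39.5955]
tcp_pos [ 0.4404 -0.1929  0.2973]
tool_rot [[-0.0016  0.0044  1.    ]
 [-0.9795  0.2012 -0.0024]
 [-0.2012 -0.9795  0.0039]]
wrist_force [0.1462 0.4136 0.6415]
gripper_width 0.06932165578269822
```

apply_moves --motion '[[[-2,-5,-20,-0.12,0,0],[-2,-8,-30,-0.15,0,0],[-1,-8,-30,-0.15,0,0],[-1,-8,-30,-0.15,0,0],[-1,-6,-24,-0.15,0,0],[0,0,-10,0,0,0],[0,0,0,0,0,0]]]'

```text
time_s: 2.98
tcp_pos: [0.4337, -0.2261, 0.1528]
tool_rot: [[0.0, 0.002, 1.0], [-0.869, -0.495, 0.001], [0.495, -0.869, 0.001]]
wrist_force: [0.3, -1.2, 0.7]
gripper_width: 0.0695
```

```bash
python3 st.py
```

```text
time_s 2.975
qpos [-16.5167  -8.6441 120.167  -32.0754  63.1817  -3.1079]
tcp_pos [ 0.4337 -0.2261  0.1528]
tool_rot [[ 0.0001  0.0017  1.    ]
 [-0.869  -0.4948  0.0009]
 [ 0.4948 -0.869   0.0014]]
wrist_force [ 0.3247 -1.2031  0.749 ]
gripper_width 0.06949191671392609
```

apply_moves --motion '[[[0,-15,-23,0,0,0],[0,-20,-32,0,0,0],[0,-18,-28,0,0,0],[0,-9,-15,0,0,0],[0,-3,-5,0,0,0],[0,0,0,0,0,0]]]'

```text
time_s: 3.72
tcp_pos: [0.4343, -0.2919, 0.0509]
tool_rot: [[-0.002, 0.003, 1.0], [-0.868, -0.497, -0.0], [0.497, -0.868, 0.004]]
wrist_force: [0.7, 0.3, 0.3]
gripper_width: 0.0696
```

```bash
python3 - <<'E'
from h import *
a=r.snapshot("side")[:,:,::-1]; b=r.snapshot("top")[:,:,::-1]
z=lambda im,x,y:cv2.resize(im[y:y+130,x:x+100],None,fx=4,fy=4,interpolation=cv2.INTER_CUBIC)
cv2.imwrite("pics/g1.png",np.hstack([z(a,240,270),z(b,400,240)]))
E
python3 st.py
```

```text
time_s 3.825
qpos [-24.4729   2.8603 121.9803 -37.3031  48.0892  -0.7377]
tcp_pos [ 0.4347 -0.2915  0.0513]
tool_rot [[-0.0015  0.0044  1.    ]
 [-0.8675 -0.4975  0.0008]
 [ 0.4975 -0.8675  0.0045]]
wrist_force [ 0.0574 -0.1931  0.0982]
gripper_width 0.06983513620637871
```

View pics/g1.png

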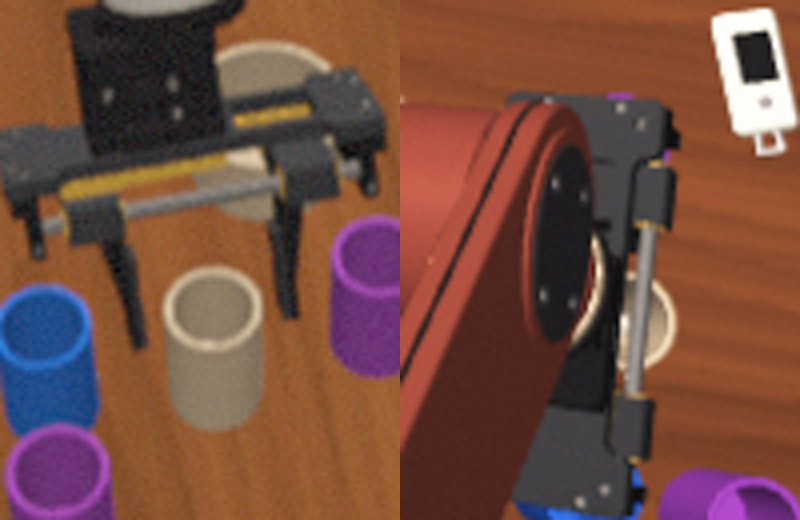

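Run:
```python
from h import *
for X in [(.4347-.042,-.2915,.0513),(.4347+.042,-.2915,.0513),(.4335,-.282,.084)]: print(proj("side",np.array(X)))
```

```text
[[274.29830687 363.30717099]]
[[314.23370425 355.39015537]]
[[292.49252739 346.635735  ]]
```

Run:
```python
from h import *
a=r.snapshot("side")[:,:,::-1].copy()
c=cv2.resize(a[325:375,260:330],None,fx=10,fy=10,interpolation=cv2.INTER_CUBIC)
c=cv2.convertScaleAbs(c,alpha=1.5)
X=np.array([(.4347+s*.042,-.2915+k*.497,.0513+k*.8675) for s in(-1,1) for k in(0,.019,.04)])
for u in proj("side",X): cv2.circle(c,tuple(int(v) for v in ((u-[260,325]+.5)*10)),4,(0,255,0),-1)
cv2.imwrite("pics/g2.png",c)
```

```text
(no output)
```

View pics/g2.png

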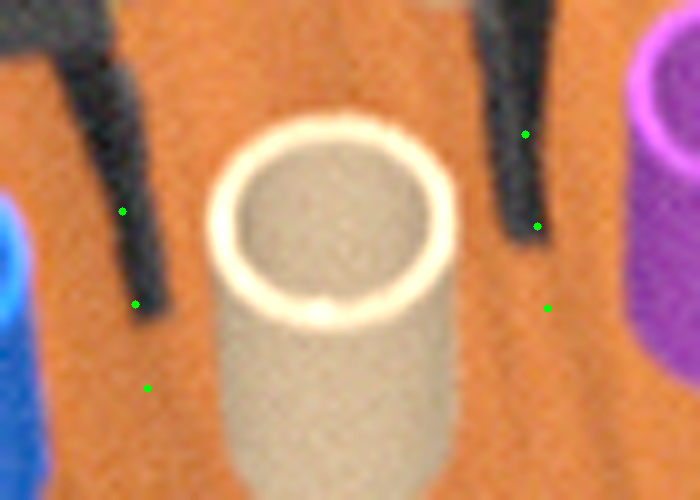

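Run:
```python
from h import *
a=cv2.imread("pics/side0.png")
c=cv2.resize(a[50:110,110:180],None,fx=10,fy=10,interpolation=cv2.INTER_CUBIC)
c=cv2.convertScaleAbs(c,alpha=1.5)
j=np.array([.2925,.956,0])
X=np.array([np.array([.1825,.597,.2009])+s*.05*j+[0,0,k] for s in(-1,1) for k in(0,.019,.04)])
for u in proj("side",X): cv2.circle(c,tuple(int(v) for v in ((u-[110,50]+.5)*10)),4,(0,255,0),-1)
cv2.imwrite("pics/g3.png",c)
```

```text
(no output)
```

View pics/g3.png

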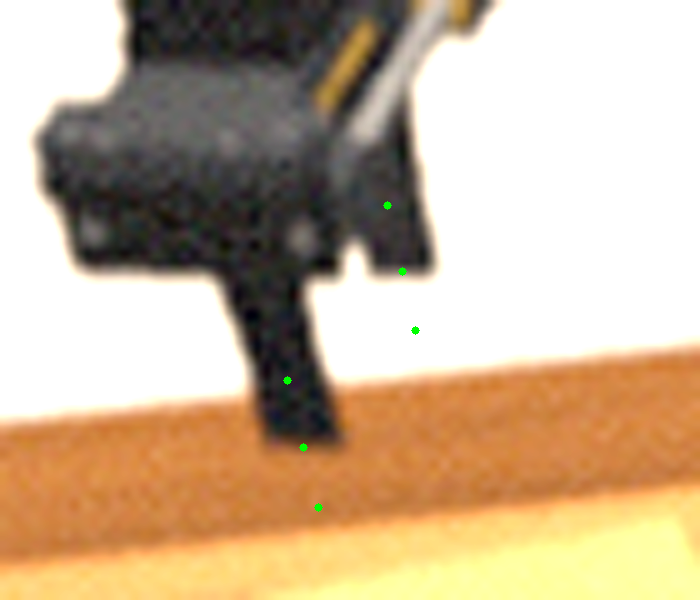

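Run:
```python
from h import *
np.set_printoptions(precision=4,suppress=True)
def tri(us,ut):
    f=lambda X: np.r_[proj("side",X)[0]-us,proj("top",X)[0]-ut]
    s=least_squares(f,[.45,-.28,.1]); return s.x,s.fun
t=np.array([.0044,-.4975,-.8675]);xx=np.array([0,-.8675,.4975])
for us,ut in [((316,312),(463.7,288.7)),((263.7,323.7),(457.5,346))]:
    X,f=tri(us,ut); d=X-[.4347,-.2915,.0513]; print(X,f,"back",-d@t,"x",d@xx,"jaw",d[0])
```

```text
[ 0.486  -0.2659  0.1628] [ 0.0423 -0.0107 -0.008   0.0409] back 0.10929123749679799 x 0.03325128104219745 jaw 0.051268081764929085
[ 0.3808 -0.2666  0.1575] [-0.4122  0.0646  0.0796 -0.3845] back 0.1047747894549051 x 0.03127019231394596 jaw -0.05393411211265031
```

apply_moves --motion '[[[-0.5,-2.5,-4.5,0,0,0],[-0.5,-2.5,-4.5,0,0,0],[0,0,0,0,0,0]]]'

```text
time_s: 4.25
tcp_pos: [0.4323, -0.2962, 0.0404]
tool_rot: [[-0.0, 0.002, 1.0], [-0.868, -0.497, 0.0], [0.497, -0.868, 0.002]]
wrist_force: [-0.4, -0.5, -0.8]
gripper_width: 0.0695
```

apply_moves --motion '[[[0,0,0,0,0,0],[0,0,0,0,0,0],[0,0,0,0,0,0],[0,0,0,0,0,0]]]' --grip 1 --squeeze 25

```text
time_s: 4.75
tcp_pos: [0.4331, -0.2964, 0.0412]
tool_rot: [[-0.001, 0.003, 1.0], [-0.868, -0.497, 0.001], [0.497, -0.868, 0.003]]
wrist_force: [-0.1, -0.2, 0.2]
gripper_width: 0.0492
```

```bash
python3 st.py
python3 - <<'E'
from h import *
a=r.snapshot("side")[:,:,::-1].copy()
c=cv2.resize(a[300:390,240:340],None,fx=7,fy=7,interpolation=cv2.INTER_CUBIC)
cv2.imwrite("pics/g4.png",cv2.convertScaleAbs(c,alpha=1.4))
E
```

```text
time_s 4.75
qpos [-25.1436   4.0128 122.13   -37.9873  46.7846  -0.3011]
tcp_pos [ 0.4331 -0.2964  0.0412]
tool_rot [[-0.001   0.0033  1.    ]
 [-0.8677 -0.4971  0.0008]
 [ 0.4971 -0.8677  0.0034]]
wrist_force [-0.1355 -0.2051  0.2231]
gripper_width 0.049241994993747755
```

View pics/g4.png

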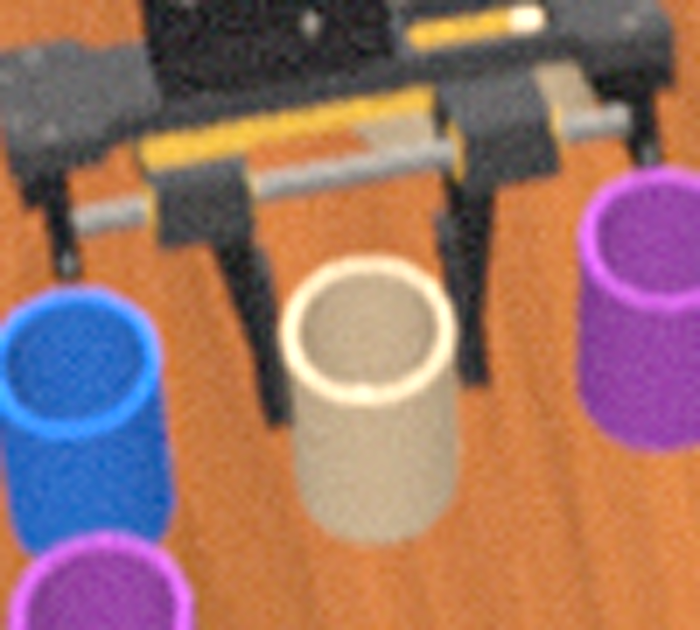

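apply_moves --motion '[[[0,0,3,0,0,0],[0,0,8,0,0,0],[0,0,10,0,0,0],[0,0,5,0,0,0],[0,0,0,0,0,0]]]'

```text
time_s: 5.42
tcp_pos: [0.4333, -0.2966, 0.0679]
tool_rot: [[-0.002, 0.004, 1.0], [-0.867, -0.497, 0.001], [0.497, -0.867, 0.004]]
wrist_force: [-0.3, 0.1, -1.9]
gripper_width: 0.0493
```

```bash
python3 st.py
python3 - <<'E'
from h import *
a=r.snapshot("side")[:,:,::-1].copy()
c=cv2.resize(a[290:380,240:340],None,fx=7,fy=7,interpolation=cv2.INTER_CUBIC)
cv2.imwrite("pics/g5.png",cv2.convertScaleAbs(c,alpha=1.4))
E
```

```text
time_s 5.425
qpos [-25.1452   1.0259 121.6346 -36.1419  49.5258  -3.0615]
tcp_pos [ 0.4333 -0.2966  0.0679]
tool_rot [[-0.0016  0.0039  1.    ]
 [-0.8675 -0.4975  0.0006]
 [ 0.4975 -0.8675  0.0042]]
wrist_force [-0.2628  0.0776 -1.9024]
gripper_width 0.04928422494294607
```

View pics/g5.png

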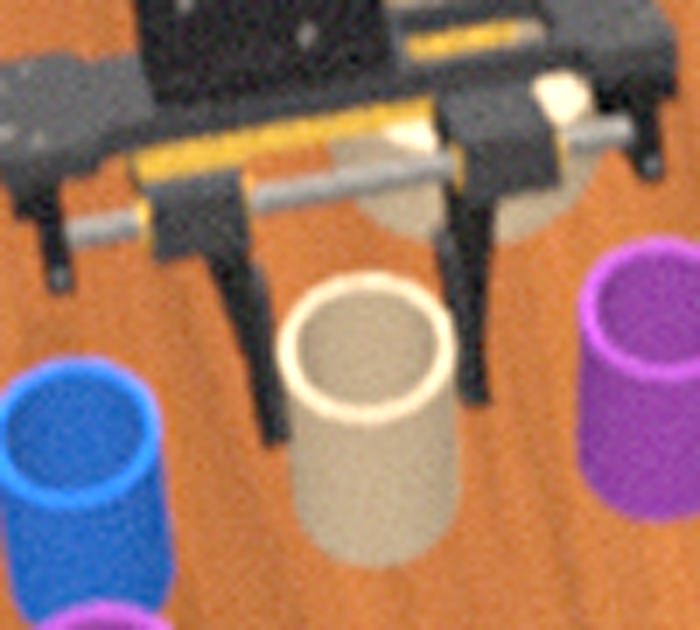

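```bash
cat > plan.py <<'E'
from h import *
from scipy.spatial.transform import Rotation as Ro
def R(psi,phi): return Ro.from_euler('z',psi,degrees=True)*Ro.from_euler('x',phi,degrees=True)
def rows(K):
    # K list of (pos,psi,phi); print increments
    out=[]
    for (p,a,b),(q,c,d) in zip(K[:-1],K[1:]):
        out.append([*np.round((np.array(q)-p)*1000,1).tolist(),*np.round((R(c,d)*R(a,b).inv()).as_rotvec(),3).tolist()])
    return out
def interp(k0,k1,n,ease=True):
    o=[]
    for i in range(1,n+1):
        s=i/n; s=s*s*(3-2*s) if ease else s
        o.append((np.array(k0[0])*(1-s)+np.array(k1[0])*s,k0[1]*(1-s)+k1[1]*s,k0[2]*(1-s)+k1[2]*s))
    return o
E
python3 - <<'E'
from plan import *
off=np.array([0,.0106,-.0428])
u=np.array([.707,.707,0]); bowl=np.array([.637,.0617,0])
def tcp(lip,psi,phi): return lip+R(psi,phi).apply(off)
K0=(np.array([.4333,-.2966,.0679]),0,0)
K1=(np.array([.4333,-.28,.16]),0,0)
K1b=(np.array([.48,-.09,.18]),-15,8)
lip=lambda z,s=.02: bowl+s*u+[0,0,z]
K2=(tcp(lip(.15),-45,40),-45,40)
seq=[K0]+interp(K0,K1,4)
seq+=interp(K1,K1b,6)+interp(K1b,K2,7)
for a in rows(seq): print(a)
print(K2)
print("---")
s2=[K2]
for k in range(1,8): 
    s=k/7; phi=40+45*s; s2.append((tcp(lip(.15-.08*s),-45,phi),-45,phi))
for k in range(1,9):
    phi=85+23*k/8; s2.append((tcp(lip(.07),-45,phi),-45,phi))
for a in rows(s2): print(a)
print(s2[-1])
E
```

```text
[0.0, 2.6, 14.4, 0.0, 0.0, 0.0]
[0.0, 5.7, 31.7, 0.0, 0.0, 0.0]
[0.0, 5.7, 31.7, 0.0, 0.0, 0.0]
[0.0, 2.6, 14.4, 0.0, 0.0, 0.0]
[3.5, 14.1, 1.5, 0.01, -0.0, -0.019]
[8.6, 35.2, 3.7, 0.026, -0.001, -0.048]
[11.2, 45.7, 4.8, 0.033, -0.003, -0.063]
[11.2, 45.7, 4.8, 0.033, -0.005, -0.063]
[8.6, 35.2, 3.7, 0.025, -0.006, -0.048]
[3.5, 14.1, 1.5, 0.01, -0.003, -0.019]
[10.9, 10.6, -3.1, 0.03, -0.008, -0.029]
[28.0, 27.3, -8.0, 0.076, -0.026, -0.075]
[38.4, 37.3, -10.9, 0.1, -0.044, -0.102]
[41.8, 40.7, -11.9, 0.103, -0.059, -0.111]
[38.4, 37.3, -10.9, 0.088, -0.064, -0.102]
[28.0, 27.3, -8.0, 0.06, -0.053, -0.075]
[10.9, 10.6, -3.1, 0.022, -0.022, -0.029]
(array([0.67633519, 0.10103519, 0.12402685]), -45, 40)
---
[1.9, 1.9, -7.3, 0.079, -0.079, -0.0]
[1.6, 1.6, -7.0, 0.079, -0.079, 0.0]
[1.2, 1.2, -6.8, 0.079, -0.079, -0.0]
[0.8, 0.8, -6.6, 0.079, -0.079, -0.0]
[0.4, 0.4, -6.5, 0.079, -0.079, -0.0]
[0.0, 0.0, -6.5, 0.079, -0.079, 0.0]
[-0.3, -0.3, -6.5, 0.079, -0.079, 0.0]
[-0.3, -0.3, 2.2, 0.035, -0.035, -0.0]
[-0.4, -0.4, 2.2, 0.035, -0.035, 0.0]
[-0.4, -0.4, 2.1, 0.035, -0.035, -0.0]
[-0.5, -0.5, 2.1, 0.035, -0.035, 0.0]
[-0.6, -0.6, 2.1, 0.035, -0.035, -0.0]
[-0.7, -0.7, 2.0, 0.035, -0.035, 0.0]
[-0.7, -0.7, 2.0, 0.035, -0.035, 0.0]
[-0.8, -0.8, 1.9, 0.035, -0.035, 0.0]
(array([0.67760675, 0.10230675, 0.09330713]), -45, 108.0)
```

apply_moves --motion '[[[0,3,14,0,0,0],[0,6,32,0,0,0],[0,6,32,0,0,0],[0,3,14,0,0,0],[3.5,14,1.5,0.01,0,-0.019],[8.5,35,3.5,0.026,-0.001,-0.048],[11,46,5,0.033,-0.003,-0.063],[11,46,5,0.033,-0.005,-0.063],[8.5,35,3.5,0.025,-0.006,-0.048],[3.5,14,1.5,0.01,-0.003,-0.019]]]' --squeeze 30

```text
time_s: 6.72
tcp_pos: [0.4788, -0.0863, 0.1778]
tool_rot: [[-0.238, -0.095, 0.967], [-0.897, -0.36, -0.256], [0.372, -0.928, 0.001]]
wrist_force: [0.3, -0.3, -1.2]
gripper_width: 0.0494
```

apply_moves --motion '[[[11,10.5,-3,0.03,-0.008,-0.029],[28,27,-8,0.076,-0.026,-0.075],[38,37,-11,0.1,-0.044,-0.102],[42,41,-12,0.103,-0.059,-0.111],[38,37,-11,0.088,-0.064,-0.102],[28,27,-8,0.06,-0.053,-0.075],[11,10.5,-3,0.022,-0.022,-0.029],[0,0,0,0,0,0]]]'

```text
time_s: 7.72
tcp_pos: [0.674, 0.1009, 0.1219]
tool_rot: [[-0.695, 0.125, 0.708], [-0.697, 0.122, -0.706], [-0.174, -0.985, 0.002]]
wrist_force: [-0.5, 0.6, -2.2]
gripper_width: 0.0494
```

```bash
python3 st.py
python3 - <<'E'
from h import *
a=r.snapshot("side")[:,:,::-1].copy();b=r.snapshot("top")[:,:,::-1]
z=lambda im,x,y:cv2.resize(im[y:y+150,x:x+130],None,fx=3,fy=3,interpolation=cv2.INTER_CUBIC)
cv2.imwrite("pics/g6.png",np.hstack([z(a,270,150),z(b,250,140)]))
E
```

```text
time_s 7.725
qpos [-2.0055 17.5094 91.0675  8.0252 64.6707 39.91  ]
tcp_pos [0.674  0.1009 0.1219]
tool_rot [[-0.6952  0.1247  0.7079]
 [-0.6973  0.1219 -0.7063]
 [-0.1744 -0.9847  0.0022]]
wrist_force [-0.4708  0.57   -2.1971]
gripper_width 0.049391530318142855
```

View pics/g6.png

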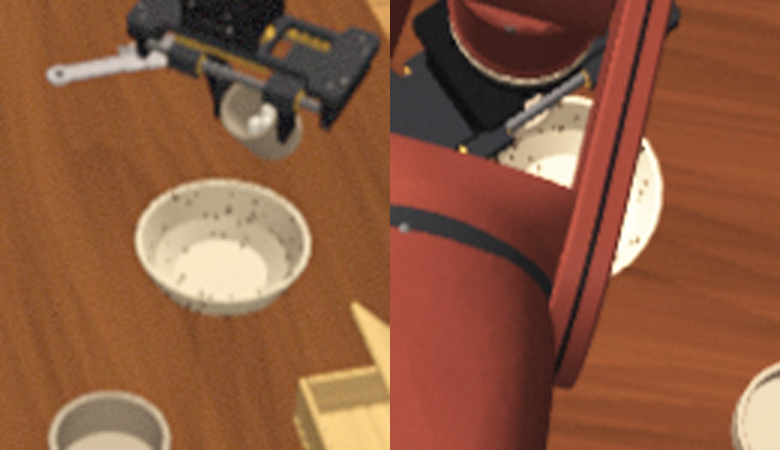

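Run:
```python
from plan import *
off=np.array([0,.0106,-.0428]);t=np.array([.674,.1009,.1219])
A=R(-45,40)
lip=t-A.apply(off); print("lip",lip, proj("side",lip))
for n,c in [("rimc",[0,0,.084]),("base",[0,0,0]),("baselow",[0,-.02,0]),("baseR",[0,.02,0])]:
    X=t+A.apply(np.array(c)-[0,-.0144,.0412]); print(n,X,proj("side",X))
```

```text
lip [0.64880481 0.07570481 0.14787315] [[348.42008336 195.22230528]]
rimc [0.66234669 0.08924669 0.16394284] [[352.54498942 185.93358955]]
base [0.70052633 0.12742633 0.09959511] [[361.2965307  193.86210669]]
baselow [0.68969282 0.11659282 0.08673936] [[358.17793986 200.88566861]]
baseR [0.71135983 0.13825983 0.11245086] [[364.41491205 186.8390166 ]]
```

apply_moves --motion '[[[2,2,-7,0.079,-0.079,0],[1.5,1.5,-7,0.079,-0.079,0],[1,1,-7,0.079,-0.079,0],[1,1,-6.5,0.079,-0.079,0],[0.5,0.5,-6.5,0.079,-0.079,0],[0,0,-6.5,0.079,-0.079,0],[0,0,-6.5,0.079,-0.079,0]]]'

```text
time_s: 8.7
tcp_pos: [0.6812, 0.1067, 0.0772]
tool_rot: [[-0.4, 0.585, 0.706], [-0.407, 0.577, -0.708], [-0.821, -0.571, 0.007]]
wrist_force: [0.4, 1.0, -4.0]
gripper_width: 0.0493
```

```bash
python3 st.py
cat > look.py <<'E'
import sys
from h import *
x,y,w,h,f=map(int,sys.argv[2:7])
a=r.snapshot(sys.argv[7] if len(sys.argv)>7 else "side")[:,:,::-1]
cv2.imwrite(f"pics/{sys.argv[1]}.png",cv2.resize(a[y:y+h,x:x+w],None,fx=f,fy=f,interpolation=cv2.INTER_CUBIC))
E
python3 look.py g7 270 150 130 120 5
```

```text
time_s 8.7
qpos [-21.7848  16.7857 117.6174  76.7167  50.6374 -32.637 ]
tcp_pos [0.6812 0.1067 0.0772]
tool_rot [[-0.4002  0.5846  0.7058]
 [-0.4069  0.5767 -0.7084]
 [-0.8211 -0.5707  0.0071]]
wrist_force [ 0.3793  0.9503 -4.0387]
gripper_width 0.04926870815093116
```

View pics/g7.png

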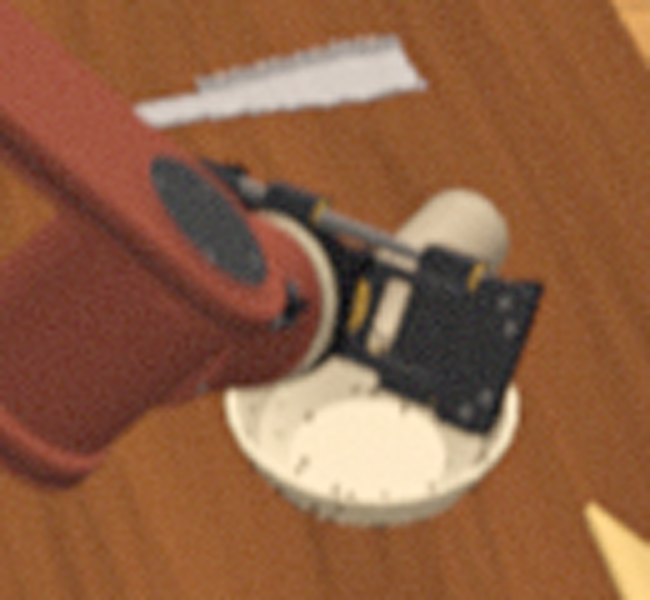

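apply_moves --motion '[[[0,0,0,0,0,0]]]'

```text
time_s: 8.88
tcp_pos: [0.68, 0.1069, 0.075]
tool_rot: [[-0.408, 0.58, 0.705], [-0.407, 0.576, -0.709], [-0.817, -0.576, 0.001]]
wrist_force: [-0.1, -0.1, -1.0]
gripper_width: 0.0496
```

```bash
python3 st.py; python3 look.py g8 270 150 160 120 5 top
```

```text
time_s 8.875
qpos [-21.7071  16.8502 117.5528  76.2122  50.5093 -31.9468]
tcp_pos [0.68   0.1069 0.075 ]
tool_rot [[-0.4082  0.5798  0.7051]
 [-0.4069  0.5759 -0.7091]
 [-0.8172 -0.5764  0.0008]]
wrist_force [-0.1295 -0.1394 -0.9666]
gripper_width 0.049565319708656255
```

```bash
python3 look.py g9 230 120 160 120 5 top
```

```text
(no output)
```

View pics/g9.png

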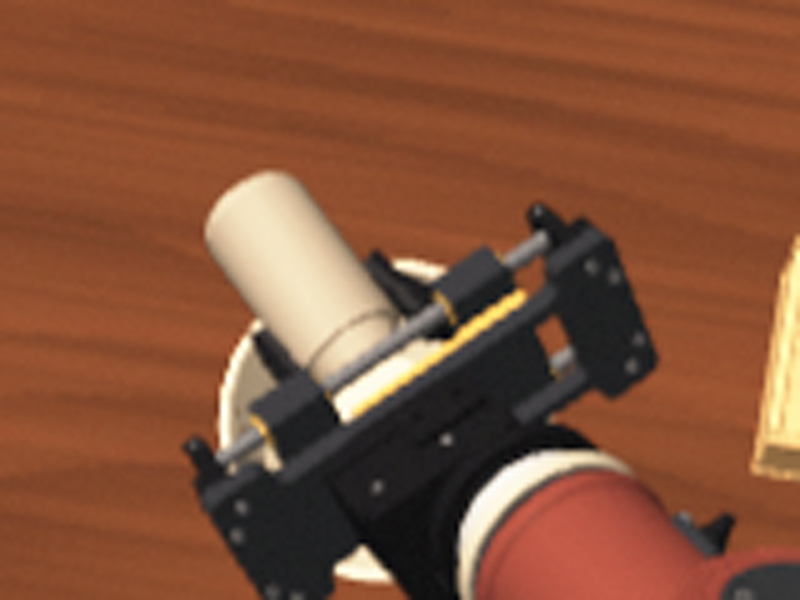

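apply_moves --motion '[[[0,0,2.5,0.035,-0.035,0],[-0.5,-0.5,2.5,0.035,-0.035,0],[-0.5,-0.5,2,0.035,-0.035,0],[-0.5,-0.5,2,0.035,-0.035,0],[-0.5,-0.5,2,0.035,-0.035,0],[-0.5,-0.5,2,0.035,-0.035,0],[-0.5,-0.5,2,0.035,-0.035,0],[-1,-1,2,0.035,-0.035,0],[0,0,0,0,0,0],[0,0,0,0,0,0],[0,0,0,0,0,0],[0,0,0,0,0,0]]]'

```text
time_s: 10.48
tcp_pos: [0.677, 0.1038, 0.0936]
tool_rot: [[-0.149, 0.693, 0.706], [-0.153, 0.689, -0.709], [-0.977, -0.213, 0.003]]
wrist_force: [-0.0, -0.4, -1.5]
gripper_width: 0.0497
```

```bash
python3 st.py; python3 look.py h1 270 150 130 120 5 side;python3 look.py h2 230 120 160 120 5 top
```

```text
time_s 10.475
qpos [-29.0452  29.9972 118.9978  97.4395  71.1749 -58.6514]
tcp_pos [0.677  0.1038 0.0936]
tool_rot [[-0.1492  0.6928  0.7055]
 [-0.1526  0.6888 -0.7087]
 [-0.977  -0.2134  0.003 ]]
wrist_force [-0.0467 -0.4161 -1.477 ]
gripper_width 0.04965988934781491
```

View pics/h1.png

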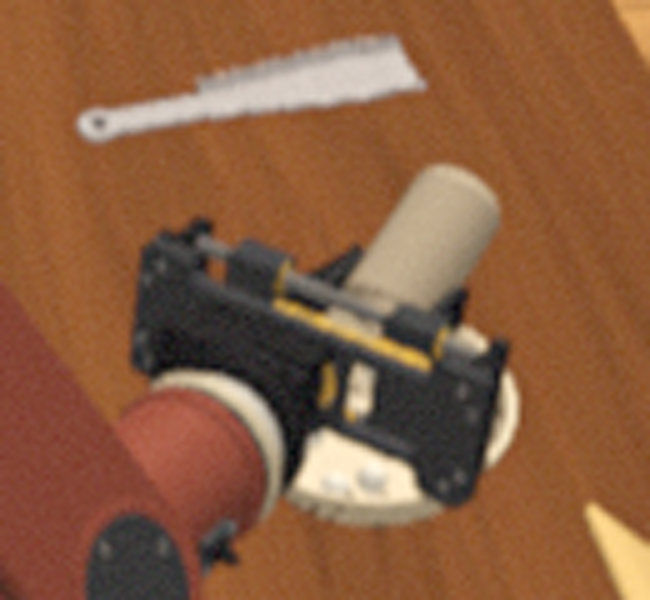

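View pics/h2.png

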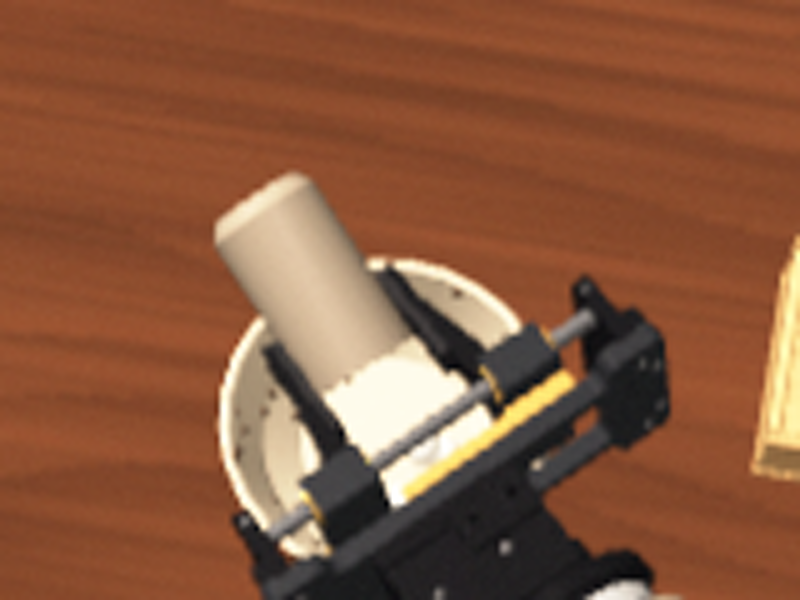

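apply_moves --motion '[[[-1,-1,7,0.045,-0.045,0],[-1,-1,8,0.045,-0.045,0],[-1,-1,8,0.045,-0.045,0],[0,0,0,0,0,0],[0,0,0,0,0,0],[0,0,0,0,0,0],[0,0,0,0,0,0]]]'

```text
time_s: 11.45
tcp_pos: [0.6739, 0.1007, 0.1164]
tool_rot: [[-0.016, 0.709, 0.705], [-0.019, 0.705, -0.709], [-1.0, -0.024, 0.002]]
wrist_force: [0.2, 0.6, -2.7]
gripper_width: 0.0495
```

```bash
python3 st.py; python3 look.py h3 270 150 130 120 5 side;python3 look.py h4 230 120 160 120 5 top
```

```text
time_s 11.45
qpos [-30.6296  36.7076 117.4672 102.5445  82.4615 -64.9531]
tcp_pos [0.6739 0.1007 0.1164]
tool_rot [[-0.0157  0.709   0.7051]
 [-0.0187  0.7048 -0.7091]
 [-0.9997 -0.0243  0.0022]]
wrist_force [ 0.2164  0.6399 -2.7321]
gripper_width 0.049526820637726704
```

View pics/h3.png

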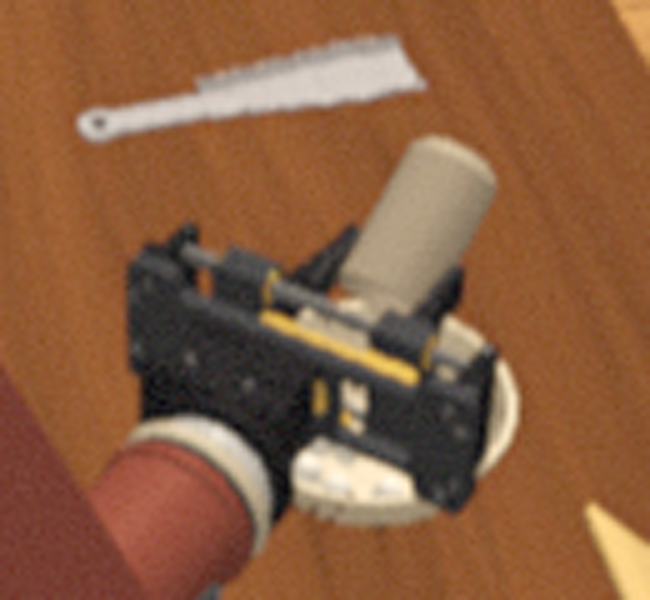

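View pics/h4.png

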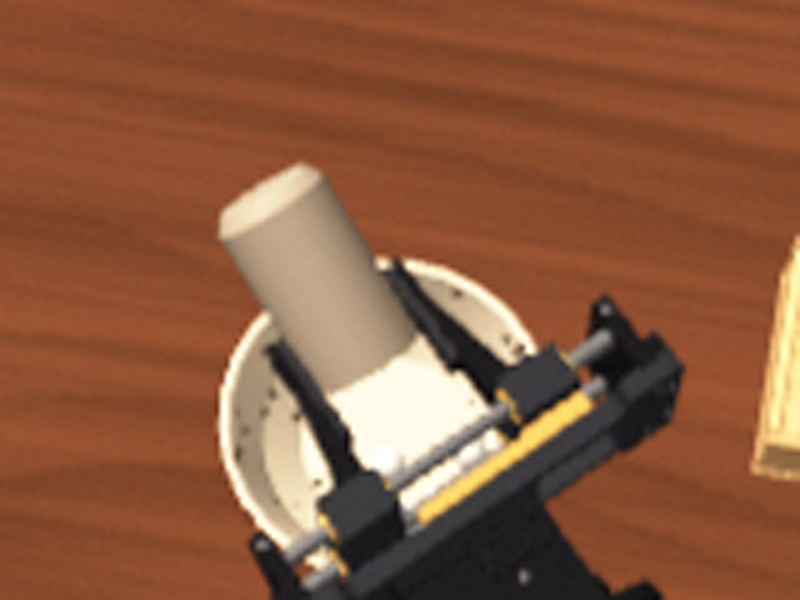

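Run:
```python
from plan import *
K0=(np.array([.6739,.1007,.1164]),-45,118.6)
K1=(np.array([.63,.08,.20]),-45,70)
c=np.array([.48,.09,0]); o=R(-20,0).apply([0,-.0144,.0412])
K2=(c+o+[0,0,.06],-20,0)
print(K2[0])
s=[K0]+interp(K0,K1,7)+interp(K1,K2,11)
for a in rows(s): print(a)
```

```text
[0.47507491 0.07646843 0.1012    ]
[-2.4, -1.1, 4.6, -0.033, 0.033, 0.0]
[-6.3, -3.0, 11.9, -0.086, 0.086, -0.0]
[-8.6, -4.0, 16.3, -0.117, 0.117, 0.0]
[-9.3, -4.4, 17.8, -0.128, 0.128, 0.0]
[-8.6, -4.0, 16.3, -0.117, 0.117, 0.0]
[-6.3, -3.0, 11.9, -0.086, 0.086, 0.0]
[-2.4, -1.1, 4.6, -0.033, 0.033, -0.0]
[-3.6, -0.1, -2.3, -0.02, 0.02, 0.01]
[-9.9, -0.2, -6.3, -0.056, 0.054, 0.028]
[-14.8, -0.3, -9.4, -0.087, 0.077, 0.042]
[-18.3, -0.4, -11.7, -0.112, 0.091, 0.051]
[-20.4, -0.5, -13.0, -0.13, 0.094, 0.057]
[-21.1, -0.5, -13.4, -0.14, 0.089, 0.059]
[-20.4, -0.5, -13.0, -0.14, 0.078, 0.057]
[-18.3, -0.4, -11.7, -0.129, 0.063, 0.051]
[-14.8, -0.3, -9.4, -0.107, 0.046, 0.042]
[-9.9, -0.2, -6.3, -0.073, 0.028, 0.028]
[-3.6, -0.1, -2.3, -0.027, 0.01, 0.01]
```

apply_moves --motion '[[[-2.5,-1,6,-0.033,0.033,0],[-6.5,-3,14,-0.086,0.086,0],[-8.5,-4,16,-0.117,0.117,0],[-9,-4.5,16,-0.128,0.128,0],[-8.5,-4,16,-0.117,0.117,0],[-6.5,-3,12,-0.086,0.086,0],[-2.5,-1,4,-0.033,0.033,0],[-3.5,0,-2.5,-0.02,0.02,0.01],[-10,0,-6.5,-0.056,0.054,0.028],[-15,-0.5,-9.5,-0.087,0.077,0.042],[-18,-0.5,-11.5,-0.112,0.091,0.051],[-20.5,-0.5,-13,-0.13,0.094,0.057],[-21,-0.5,-13.5,-0.14,0.089,0.059],[-20.5,-0.5,-13,-0.14,0.078,0.057],[-18,-0.5,-11.5,-0.129,0.063,0.051],[-15,0,-9.5,-0.107,0.046,0.042],[-10,0,-6,-0.073,0.028,0.028],[-3.5,0,-2,-0.027,0.01,0.01],[0,0,0,0,0,0]]]'

```text
time_s: 13.92
tcp_pos: [0.4742, 0.0779, 0.0995]
tool_rot: [[-0.297, -0.169, 0.94], [-0.818, -0.462, -0.341], [0.492, -0.871, -0.001]]
wrist_force: [-0.4, 0.4, -1.0]
gripper_width: 0.0497
```

```bash
python3 st.py; python3 look.py i1 200 130 190 160 4 side;python3 look.py i2 230 140 190 150 4 top
```

```text
time_s 13.925
qpos [ 16.9801  16.4458  99.923  -23.2994  83.049   43.7861]
tcp_pos [0.4742 0.0779 0.0995]
tool_rot [[-0.2967 -0.1689  0.9399]
 [-0.8185 -0.4621 -0.3414]
 [ 0.492  -0.8706 -0.0012]]
wrist_force [-0.412   0.3746 -0.9556]
gripper_width 0.049681299854562315
```

View pics/i1.png

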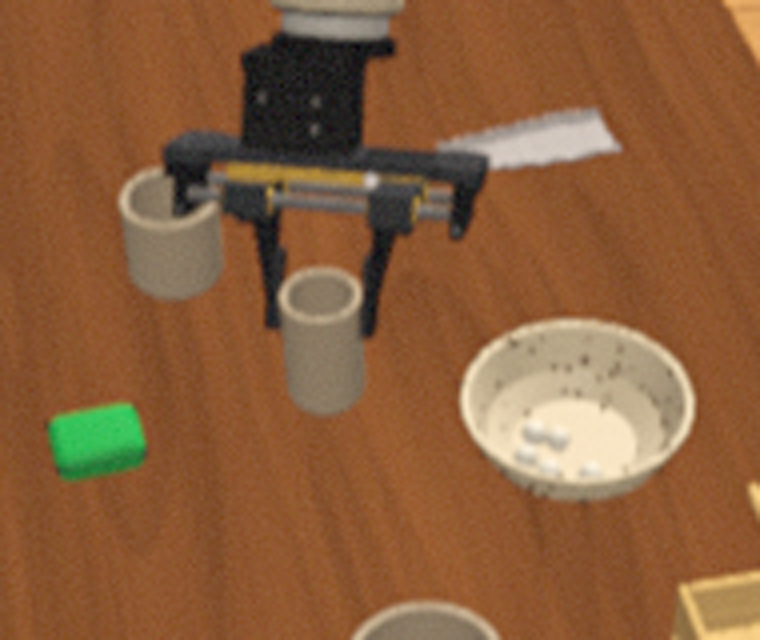

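View pics/i2.png

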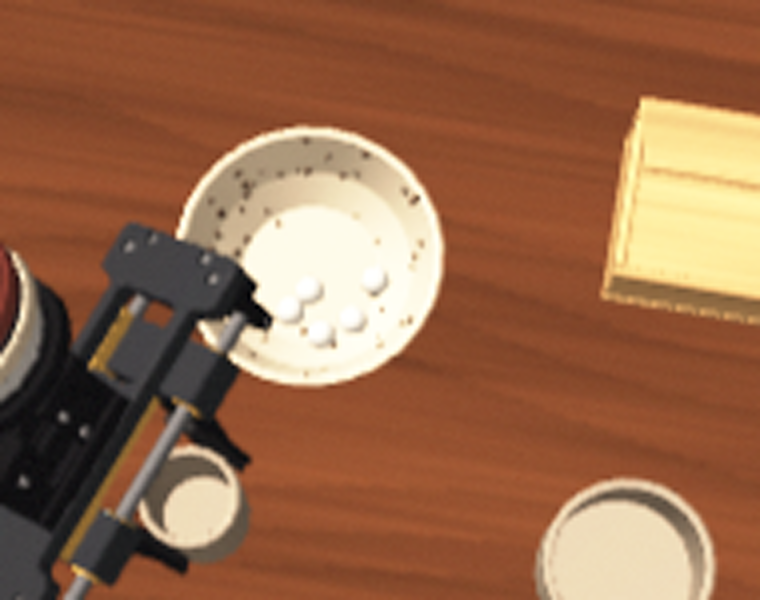

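apply_moves --motion '[[[0,0,-8,0,0,0],[0,0,-15,0,0,0],[0,0,-15,0,0,0],[0,0,-8,0,0,0],[0,0,-5,0,0,0],[0,0,-2.5,0,0,0],[0,0,-1.5,0,0,0],[0,0,-1,0,0,0],[0,0,0,0,0,0]]]'

```text
time_s: 15.15
tcp_pos: [0.4752, 0.078, 0.0447]
tool_rot: [[-0.298, -0.166, 0.94], [-0.818, -0.462, -0.341], [0.491, -0.871, 0.002]]
wrist_force: [0.2, 0.9, -2.1]
gripper_width: 0.0493
```

apply_moves --motion '[[[0,0,-2,0,0,0],[0,0,-1.5,0,0,0],[0,0,0,0,0,0]]]'

```text
time_s: 15.52
tcp_pos: [0.4751, 0.0779, 0.0411]
tool_rot: [[-0.298, -0.167, 0.94], [-0.818, -0.462, -0.341], [0.492, -0.871, 0.001]]
wrist_force: [-0.7, -0.2, 0.2]
gripper_width: 0.0488
```

Run:
```python
from h import *
np.set_printoptions(precision=4,suppress=True)
def tri(us,ut):
    f=lambda X: np.r_[proj("side",X)[0]-us,proj("top",X)[0]-ut]
    s=least_squares(f,[.45,-.28,.1]); return s.x,s.fun
A=np.array([[-0.2967,-0.1689,0.9399],[-0.8185,-0.4621,-0.3414],[0.492,-0.8706,-0.0012]])
for us,ut in [((292,213.25),(291.25,255)),((268,211.25),(275.75,282.5))]:
    X,f=tri(us,ut); print(X,f,"tool xyz",A.T@(X-[.4742,.0779,.0995]))
```

```text
[0.5038 0.0681 0.124 ] [-0.5001  0.1271  0.0807 -0.4138] tool xyz [ 0.0113 -0.0218  0.0312]
[0.4461 0.0885 0.1239] [-1.2966  0.2617  0.2094 -1.0396] tool xyz [ 0.0117 -0.0214 -0.0301]
```

apply_moves --motion '[[[0,0,0,0,0,0],[0,0,0,0,0,0],[0,0,0,0,0,0],[1,3,5,0,0,0],[3,8,16,0,0,0],[6,17,32,0,0,0],[8,22,40,0,0,0]]]' --grip -0.5

```text
time_s: 16.4
tcp_pos: [0.4929, 0.1285, 0.1356]
tool_rot: [[-0.298, -0.168, 0.94], [-0.818, -0.462, -0.342], [0.492, -0.871, 0.001]]
wrist_force: [1.1, -0.9, -0.7]
gripper_width: 0.065
```

```bash
python3 st.py; python3 look.py j1 200 130 190 160 4 side;python3 look.py j2 230 140 190 150 4 top
```

```text
time_s 16.4
qpos [ 20.9779  18.7906  92.6535 -21.8319  88.9411  45.3489]
tcp_pos [0.4929 0.1285 0.1356]
tool_rot [[-0.2978 -0.1676  0.9398]
 [-0.8181 -0.4625 -0.3417]
 [ 0.4919 -0.8706  0.0006]]
wrist_force [ 1.1055 -0.9106 -0.7323]
gripper_width 0.0650455184575347
```

View pics/j1.png

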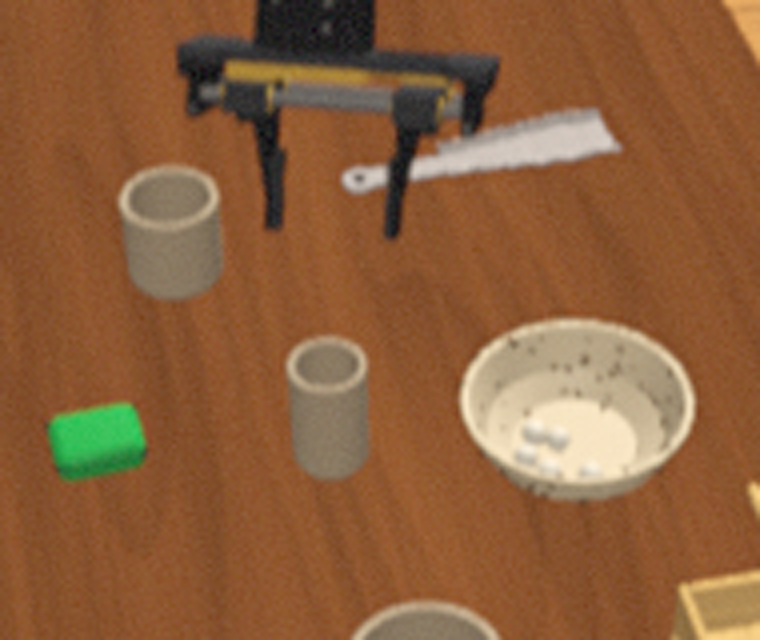

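View pics/j2.png

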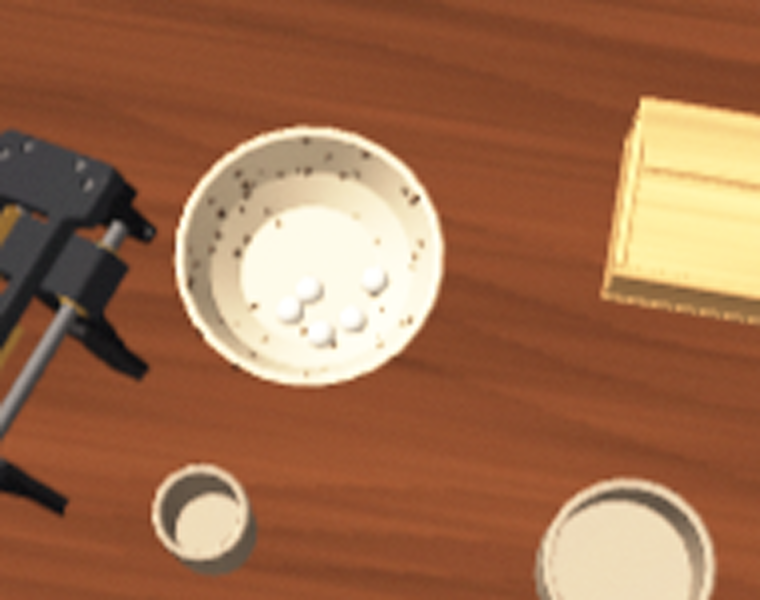

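Run:
```python
from plan import *
s=r.read_state(); A=s["tool_rot"]
psi=np.radians(-20)
z=np.array([np.cos(psi),np.sin(psi),0]); y=np.array([0,0,-1.]); x=np.cross(y,z)
B=np.c_[x,y,z]; print(Ro.from_matrix(B@A.T).as_rotvec().round(4), B.round(2))
```

```text
[ 0.4796 -0.1638  0.    ] [[-0.34  0.    0.94]
 [-0.94  0.   -0.34]
 [-0.   -1.    0.  ]]
```

apply_moves --motion '[[[-8,16,5,0.04,-0.014,0],[-16,32,0,0.1,-0.034,0],[-20,38,-6,0.12,-0.041,0],[-20,40,-8,0.12,-0.041,0],[-14,28,-8,0.08,-0.027,0],[-8,15,-8,0.02,-0.007,0],[0,0,0,0,0,0]]]' --grip -1

```text
time_s: 17.38
tcp_pos: [0.4056, 0.2968, 0.1081]
tool_rot: [[-0.339, -0.012, 0.941], [-0.941, -0.005, -0.339], [0.009, -1.0, -0.01]]
wrist_force: [-0.0, -1.5, 0.6]
gripper_width: 0.0877
```

```bash
python3 st.py; python3 look.py k1 190 120 120 110 6 side;python3 look.py k2 110 220 140 110 5 top
```

```text
time_s 17.375
qpos [ 27.1562   1.617  110.096    0.0646  69.0331  46.9296]
tcp_pos [0.4056 0.2968 0.1081]
tool_rot [[-0.3386 -0.0121  0.9408]
 [-0.9409 -0.005  -0.3387]
 [ 0.0088 -0.9999 -0.0097]]
wrist_force [-0.0377 -1.5439  0.6067]
gripper_width 0.08768339393598391
```

View pics/k1.png

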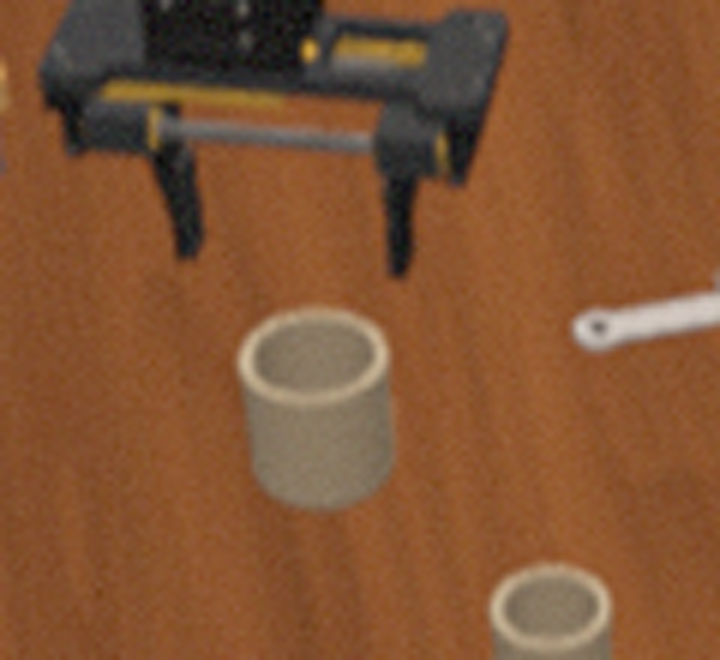

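View pics/k2.png

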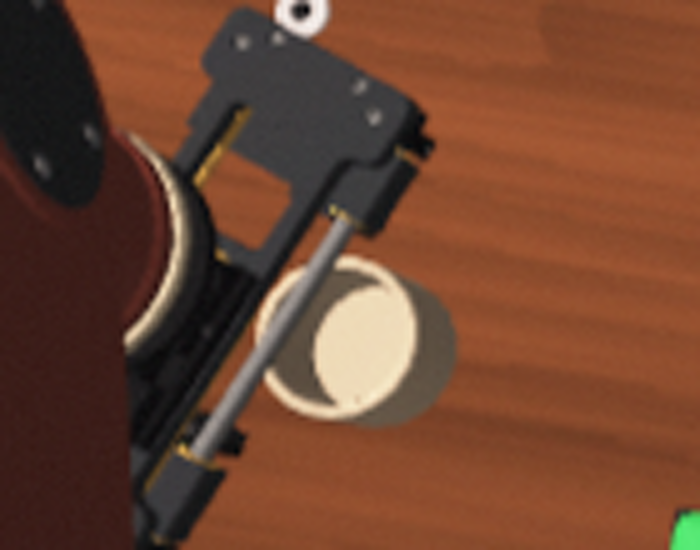

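Run:
```python
from h import *
T=np.array([.4056,.2968,.1081]); j=np.array([.9408,-.3387,-.01])
for k in (0,.02,.04): 
  for s in (-.05,.05):
    X=T+s*j+[0,0,k]; print(k,s,proj("side",X)-[190,120],((proj("top",X)-[110,220]+.5)*5-.5), ((proj("side",X)-[190,120]+.5)*6-.5))
```

```text
0 -0.05 [[31.41203945 46.41527368]] [[235.84510184 439.23321246]] [[190.97223673 280.9916421 ]]
0 0.05 [[67.56321761 49.38926505]] [[373.64939029 221.32427577]] [[407.87930565 298.83559027]]
0.02 -0.05 [[30.54402287 40.48254822]] [[216.55040226 436.44242867]] [[185.76413725 245.39528935]]
0.02 0.05 [[67.04032781 43.45431122]] [[357.92111787 213.6122557 ]] [[404.74196686 263.2258673 ]]
0.04 -0.05 [[29.65914001 34.43454499]] [[196.33252501 433.51811654]] [[180.45484008 209.10726993]]
0.04 0.05 [[66.50722423 37.40342797]] [[341.45692014 205.53939048]] [[401.5433454  226.92056784]]
```

apply_moves --motion '[[[0.5,0.5,-12,0.005,-0.012,0],[0.5,0,-20,0,0,0],[0.5,0,-12,0,0,0],[0,0,-4,0,0,0],[0,0,0,0,0,0],[0,0,0,0,0,0]]]' --grip 0.1 --squeeze 10

```text
time_s: 18.23
tcp_pos: [0.4091, 0.2977, 0.0617]
tool_rot: [[-0.34, 0.003, 0.94], [-0.94, 0.002, -0.34], [-0.003, -1.0, 0.002]]
wrist_force: [-0.7, 0.2, 0.6]
gripper_width: 0.0413
```

```bash
python3 st.py|head -1; python3 look.py l1 190 120 120 110 6 side
```

```text
time_s 18.225
```

View pics/l1.png

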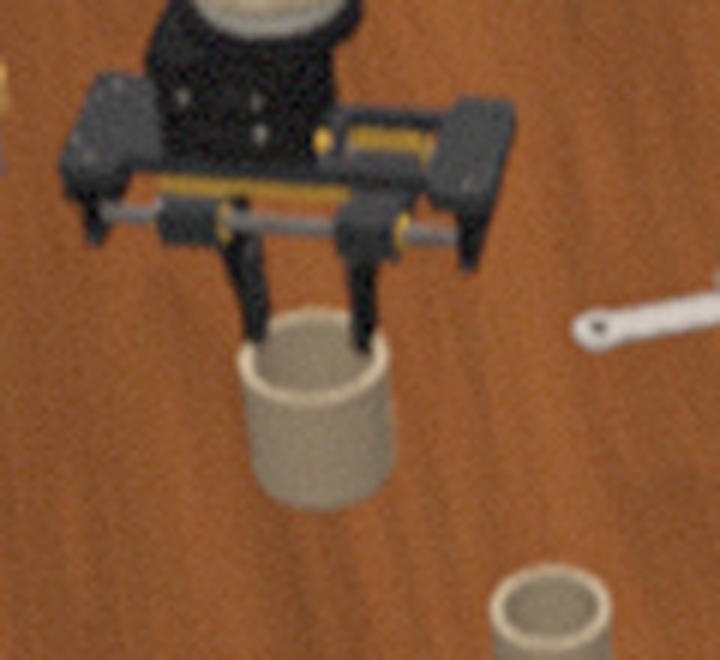

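apply_moves --motion '[[[0,0,0,0,0,0],[0,0,0,0,0,0],[0,0,0,0,0,0],[0,0,0,0,0,0]]]' --grip -1 --squeeze 3

```text
time_s: 18.77
tcp_pos: [0.4085, 0.2974, 0.061]
tool_rot: [[-0.34, 0.002, 0.94], [-0.94, 0.001, -0.34], [-0.002, -1.0, 0.001]]
wrist_force: [0.3, -0.3, 0.4]
gripper_width: 0.0724
```

apply_moves --motion '[[[-1,0,0,0,0,0],[0,0,0,0,0,0],[0,0,-5,0,0,0],[0,0,-10,0,0,0],[0,0,-8,0,0,0],[0,0,-4,0,0,0],[0,0,0,0,0,0]]]'

```text
time_s: 19.65
tcp_pos: [0.4071, 0.2972, 0.0334]
tool_rot: [[-0.34, 0.001, 0.94], [-0.94, 0.001, -0.34], [-0.001, -1.0, 0.001]]
wrist_force: [0.6, 0.6, -0.9]
gripper_width: 0.0869
```

apply_moves --motion '[[[0,0,0,0,0,0],[0,0,0,0,0,0],[0,0,0,0,0,0],[0,0,0,0,0,0]]]' --grip 1 --squeeze 30

```text
time_s: 20.15
tcp_pos: [0.4077, 0.2975, 0.0343]
tool_rot: [[-0.34, 0.002, 0.94], [-0.94, 0.002, -0.34], [-0.002, -1.0, 0.002]]
wrist_force: [-1.4, 0.9, 1.2]
gripper_width: 0.0678
```

```bash
python3 st.py; python3 look.py m1 190 120 120 110 6 side
```

```text
time_s 20.15
qpos [ 27.1424   7.1683 113.1847   0.0325  59.4827  46.9956]
tcp_pos [0.4077 0.2975 0.0343]
tool_rot [[-0.3399  0.0023  0.9405]
 [-0.9405  0.0017 -0.3399]
 [-0.0024 -1.      0.0016]]
wrist_force [-1.396   0.8598  1.1934]
gripper_width 0.06775210861994581
```

View pics/m1.png

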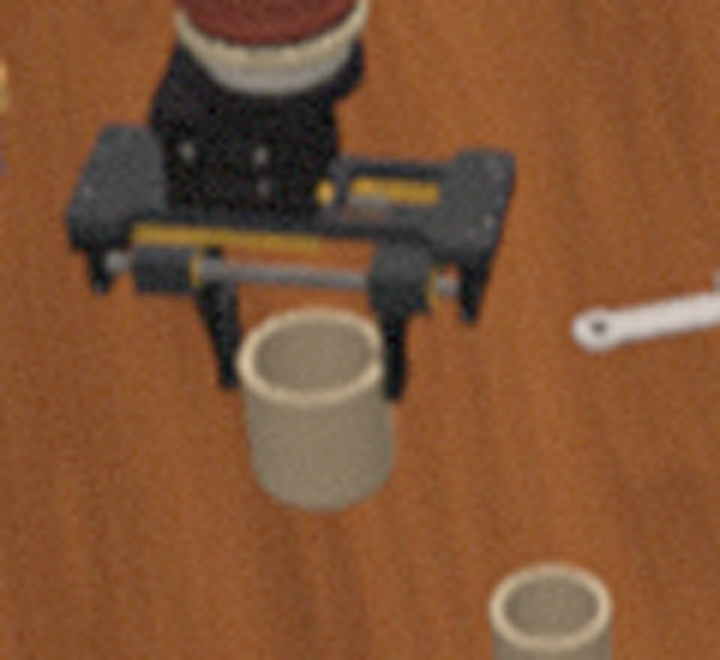

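apply_moves --motion '[[[0,0,5,0,0,0],[0,0,22,0,0,0],[0,0,38,0,0,0],[0,0,35,0,0,0],[2,-12,15,0,0,0],[6,-32,0,0,0,0],[10,-52,0,0,0,0],[12,-60,0,0,0,0],[12,-61,0,0,0,0],[12,-60,0,0,0,0],[12,-58,0,0,0,0],[11,-52,0,0,0,0],[6,-32,0,0,0,0],[3,-14,0,0,0,0],[0,0,0,0,0,0],[0,0,0,0,0,0]]]'

```text
time_s: 22.2
tcp_pos: [0.493, -0.1344, 0.1485]
tool_rot: [[-0.339, 0.001, 0.941], [-0.941, 0.002, -0.339], [-0.003, -1.0, 0.0]]
wrist_force: [-0.3, 1.0, -2.1]
gripper_width: 0.068
```

```bash
python3 st.py; python3 look.py n1 250 220 120 110 6 side; python3 look.py n2 320 230 130 110 5 top
```

```text
time_s 22.2
qpos [-24.1987  -0.465  107.5496   0.1533  72.9245  -4.4269]
tcp_pos [ 0.493  -0.1344  0.1485]
tool_rot [[-0.339   0.0009  0.9408]
 [-0.9408  0.0024 -0.339 ]
 [-0.0026 -1.      0.    ]]
wrist_force [-0.2786  0.951  -2.1477]
gripper_width 0.06800684666551891
```

View pics/n1.png

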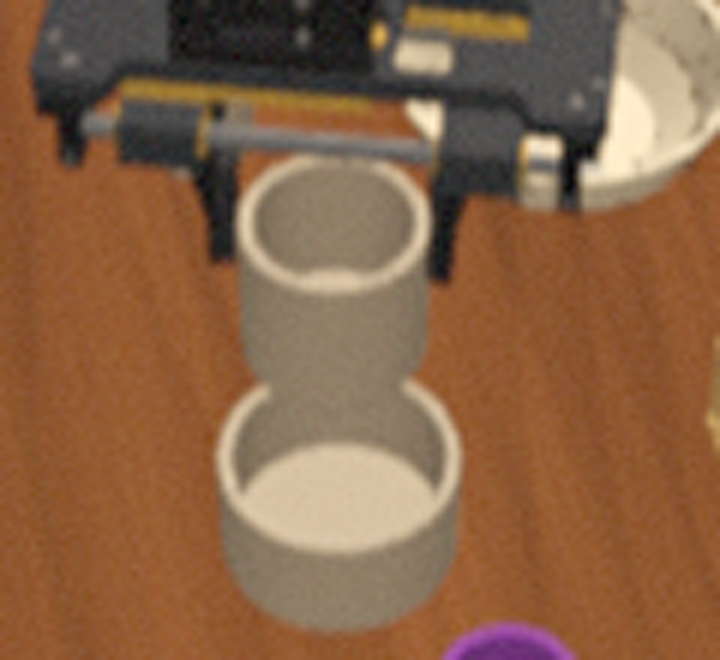

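View pics/n2.png

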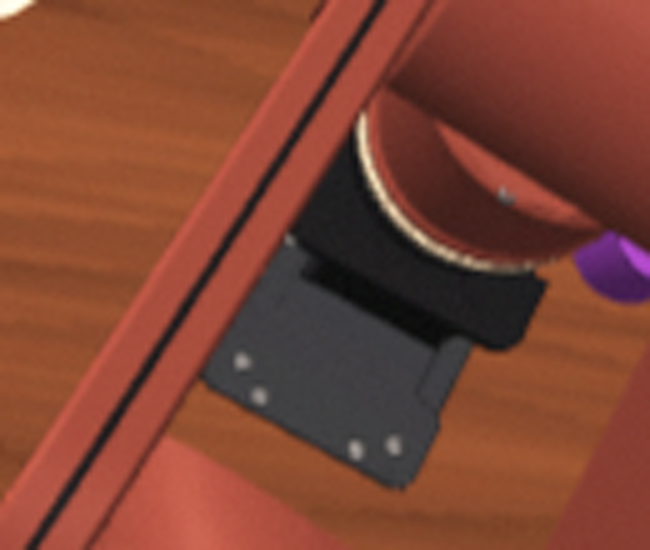

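Run:
```python
from h import *
for X in [(.4928,-.1345,.184),(.4935,-.1357,.055)]:
    b=bb("side",X,.034 if X[2]>.1 else .046); print(b,(b[:2]-250+.5)*6-.5,(b[2:]-220+.5)*6-.5)
```

```text
[288.67623078 321.03030674 244.8483491  268.47733597] [234.5573847  428.68184045] [151.59009458 293.36401583]
[285.48255744 326.05344088 280.20232015 311.89188531] [215.39534465 458.82064528] [363.71392091 553.85131185]
```

apply_moves --motion '[[[0.5,-1,-8,0,0,0],[0,0,-16,0,0,0],[0,0,-20,0,0,0],[0,0,-18,0,0,0],[0,0,-14,0,0,0],[0,0,-8,0,0,0],[0,0,-5,0,0,0],[0,0,-4,0,0,0],[0,0,-3,0,0,0],[0,0,-2,0,0,0],[0,0,-1.5,0,0,0],[0,0,0,0,0,0]]]'

```text
time_s: 23.8
tcp_pos: [0.494, -0.1366, 0.0495]
tool_rot: [[-0.34, 0.002, 0.94], [-0.94, 0.001, -0.34], [-0.002, -1.0, 0.001]]
wrist_force: [0.4, 0.5, -1.6]
gripper_width: 0.0683
```

```bash
python3 st.py; python3 look.py o1 250 220 120 110 6 side
```

```text
time_s 23.8
qpos [-24.3642   6.8943 111.5629   0.1342  61.479   -4.5637]
tcp_pos [ 0.494  -0.1366  0.0495]
tool_rot [[-0.3398  0.0019  0.9405]
 [-0.9405  0.0014 -0.3398]
 [-0.002  -1.      0.0013]]
wrist_force [ 0.3967  0.5395 -1.6054]
gripper_width 0.06825467112030521
```

View pics/o1.png

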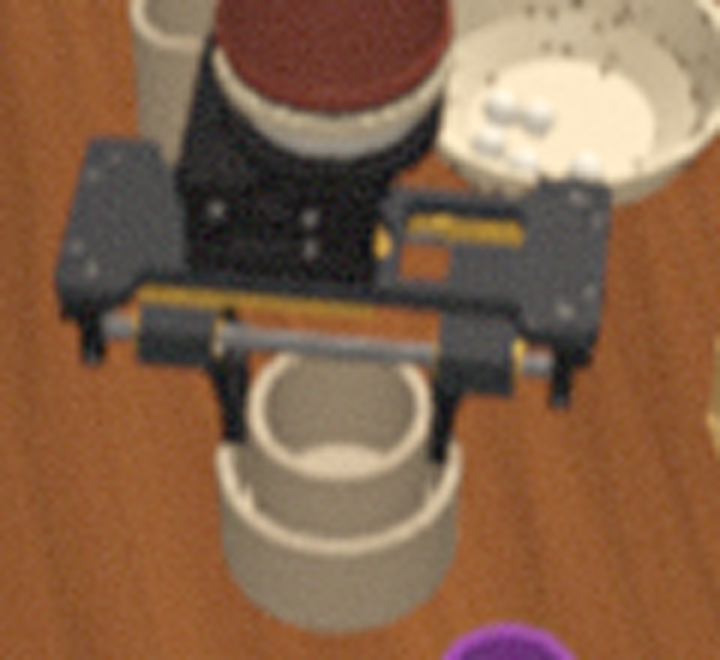

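apply_moves --motion '[[[0,0,-1,0,0,0],[0,0,-1,0,0,0],[0,0,-1,0,0,0],[0,0,0,0,0,0]]]'

```text
time_s: 24.35
tcp_pos: [0.494, -0.1366, 0.0464]
tool_rot: [[-0.34, 0.002, 0.94], [-0.94, 0.001, -0.34], [-0.002, -1.0, 0.001]]
wrist_force: [-0.5, -1.0, -2.3]
gripper_width: 0.068
```

apply_moves --motion '[[[0,0,-0.7,0,0,0],[0,0,-0.7,0,0,0],[0,0,0,0,0,0]]]'

```text
time_s: 24.72
tcp_pos: [0.4941, -0.1367, 0.0463]
tool_rot: [[-0.34, 0.002, 0.941], [-0.941, 0.001, -0.34], [-0.002, -1.0, 0.001]]
wrist_force: [-4.9, 1.6, 8.0]
gripper_width: 0.0681
```

apply_moves --motion '[[[0,0,0.7,0,0,0],[0,0,0,0,0,0],[0,0,0,0,0,0],[0,0,4,0,0,0],[0,0,14,0,0,0],[0,0,30,0,0,0],[0,0,40,0,0,0]]]' --grip -0.72

```text
time_s: 25.6
tcp_pos: [0.4935, -0.1364, 0.1348]
tool_rot: [[-0.34, 0.001, 0.94], [-0.94, 0.002, -0.34], [-0.002, -1.0, 0.0]]
wrist_force: [0.5, -0.3, 0.8]
gripper_width: 0.075
```

```bash
python3 st.py; python3 look.py p1 250 220 120 110 6 side
```

```text
time_s 25.6
qpos [-24.3651   0.4981 108.1382   0.1257  71.3723  -4.538 ]
tcp_pos [ 0.4935 -0.1364  0.1348]
tool_rot [[-0.3398  0.0007  0.9405]
 [-0.9405  0.002  -0.3398]
 [-0.0021 -1.      0.    ]]
wrist_force [ 0.5122 -0.2844  0.8138]
gripper_width 0.0750423788264674
```

View pics/p1.png

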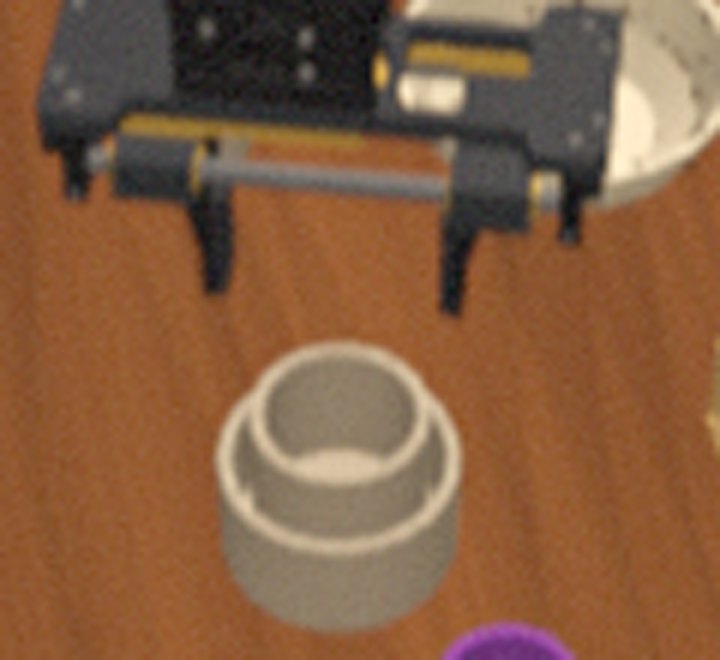

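Run:
```python
from h import *
np.set_printoptions(precision=4,suppress=True)
f=lambda l,s,o: (np.array(l)+.5)/s-.5+np.array(o)
s=f([287,368,338,392],4,[200,200,130,130]); t=f([152,250,464,562],4,[230,230,140,140])
print(fit(s,t,.025), fit(s,t))
o=lambda v: bb("side",[v[0],v[1],.082],.034)-f([250,434,340,485],6,[250,250,220,220])
q=least_squares(o,[.49,-.13]); print(q.x,q.fun)
```

```text
(array([0.4802, 0.0906, 0.0833]), array([-0.4292, -0.7658,  0.0451,  0.1635,  0.32  , -0.0886, -0.1674,
       -0.8   ])) (array([0.4802, 0.0907, 0.0832, 0.0254]), array([-0.5954, -0.5843, -0.0491,  0.3076,  0.0919,  0.1025, -0.3797,
       -0.5971]))
[ 0.4954 -0.1365] [ 0.1035 -0.1036  0.3527 -0.3209]
```

apply_moves --motion '[[[-2,20,0,0,0,0],[-3,45,0,0,0,0],[-3,55,0,0,0,0],[-3,50,0,0,0,0],[-2,38,0,0,0,0],[-0.5,19,-5,0,0,0],[0,0,0,0,0,0]]]'

```text
time_s: 26.52
tcp_pos: [0.4789, 0.0922, 0.1277]
tool_rot: [[-0.337, -0.001, 0.942], [-0.942, 0.002, -0.337], [-0.001, -1.0, -0.001]]
wrist_force: [-0.1, 0.1, 0.8]
gripper_width: 0.075
```

```bash
python3 st.py; python3 look.py q1 230 150 120 110 6 side; python3 look.py q2 340 235 100 90 8 top
```

```text
time_s 26.525
qpos [  1.5517  -2.4742 111.8821   0.102   70.6253  21.2066]
tcp_pos [0.4789 0.0922 0.1277]
tool_rot [[-0.3369 -0.0006  0.9415]
 [-0.9415  0.0017 -0.3369]
 [-0.0014 -1.     -0.0011]]
wrist_force [-0.0749  0.1053  0.8189]
gripper_width 0.07503390112715846
```

View pics/q1.png

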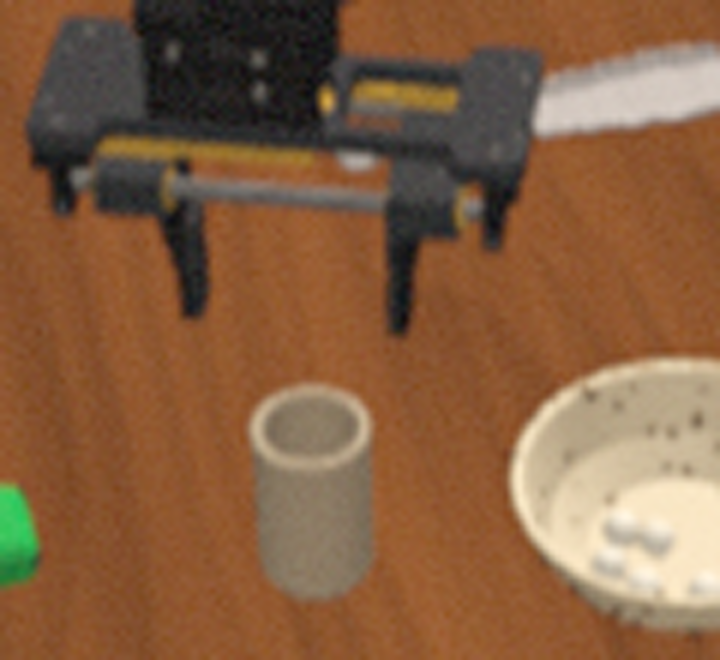

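View pics/q2.png

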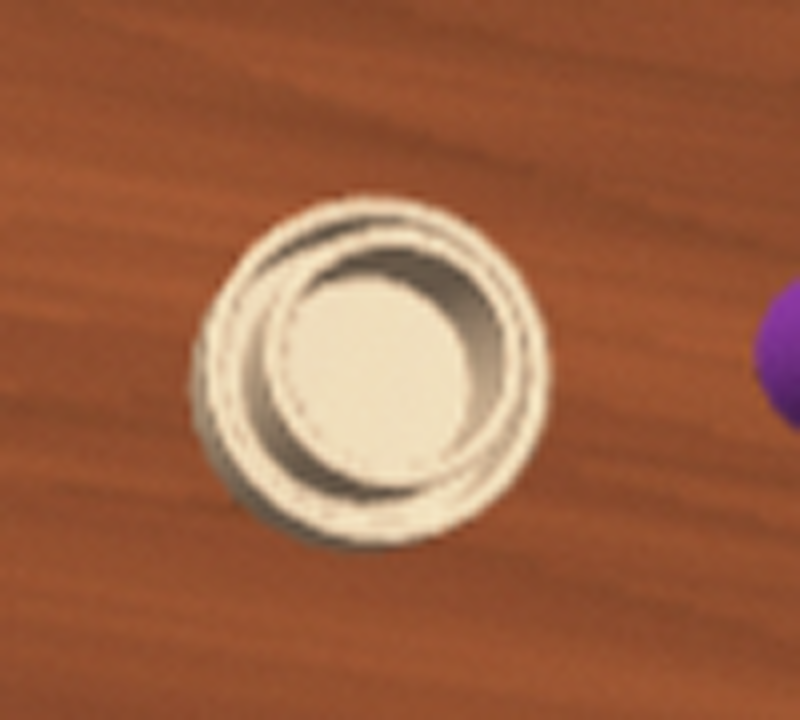

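Run:
```python
from h import *
np.set_printoptions(precision=4,suppress=True)
f=lambda l,s,o: (np.array(l)+.5)/s-.5+np.array(o)
s=f([250,434,340,485],6,[250,250,220,220]); t=f([262,520,227,488],8,[340,340,235,235])
print(fit(s,t,.034))
t=f([203,549,196,546],8,[340,340,235,235]); s=f([216,461,368,552],6,[250,250,220,220]); print(fit(s,t,.046))
```

```text
(array([ 0.4941, -0.1353,  0.0803]), array([-0.5545, -0.8073,  0.5322, -0.1702, -0.1497,  0.4038, -0.6634,
       -0.6152]))
(array([ 0.4932, -0.1353,  0.0537]), array([-0.2302, -0.5298, -0.4493,  0.5581,  0.1375,  0.0258,  0.0241,
       -0.7202]))
```

apply_moves --motion '[[[1,-1.5,-12,0,0,0],[0,0,-22,0,0,0],[0,0,-24,0,0,0],[0,0,-14,0,0,0],[0,0,-6,0,0,0],[0,0,-2,0,0,0],[0,0,0,0,0,0]]]'

```text
time_s: 27.5
tcp_pos: [0.4821, 0.0888, 0.0494]
tool_rot: [[-0.34, 0.003, 0.94], [-0.94, 0.001, -0.34], [-0.002, -1.0, 0.002]]
wrist_force: [0.1, 0.6, -0.3]
gripper_width: 0.0749
```

apply_moves --motion '[[[0,0,0,0,0,0],[0,0,0,0,0,0],[0,0,0,0,0,0],[0,0,0,0,0,0]]]' --grip 1 --squeeze 25

```text
time_s: 28.0
tcp_pos: [0.4815, 0.089, 0.049]
tool_rot: [[-0.34, 0.002, 0.941], [-0.941, 0.002, -0.34], [-0.002, -1.0, 0.001]]
wrist_force: [-1.3, 0.7, 0.8]
gripper_width: 0.0493
```

```bash
python3 st.py; python3 look.py q3 230 150 120 110 6 side
```

```text
time_s 28.0
qpos [  1.1713   3.8593 114.9189   0.0978  61.1118  20.9834]
tcp_pos [0.4815 0.089  0.049 ]
tool_rot [[-0.3397  0.0019  0.9405]
 [-0.9405  0.0015 -0.3397]
 [-0.0021 -1.      0.0013]]
wrist_force [-1.3022  0.6788  0.7606]
gripper_width 0.04929759439690525
```

View pics/q3.png

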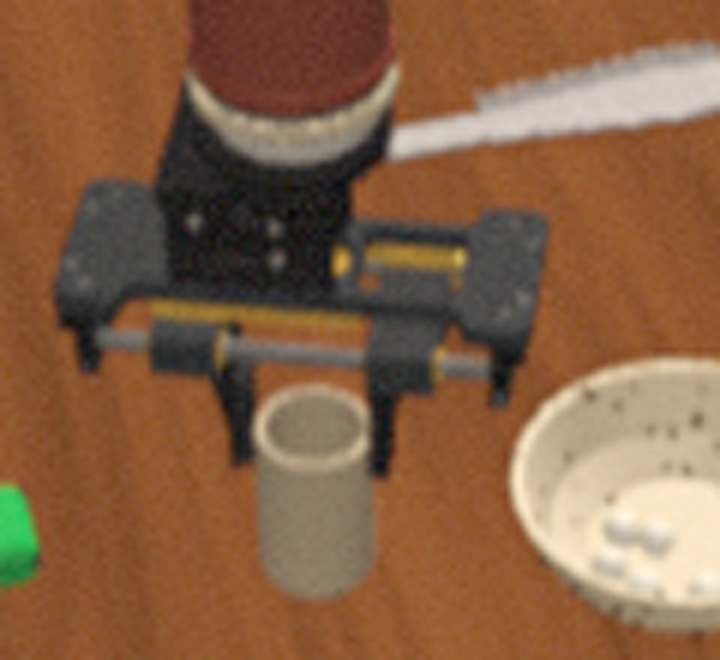

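apply_moves --motion '[[[0,0,5,0,0,0],[0,0,20,0,0,0],[0,0,35,0,0,0],[0,-6,35,0,0,0],[2,-25,15,0,0,0],[3,-45,0,0,0,0],[3,-55,0,0,0,0],[2,-48,0,0,0,0],[2,-32,0,0,0,0],[0.5,-15,0,0,0,0],[0,0,0,0,0,0],[0,0,0,0,0,0]]]'

```text
time_s: 29.55
tcp_pos: [0.4939, -0.1359, 0.1586]
tool_rot: [[-0.339, 0.001, 0.941], [-0.941, 0.002, -0.339], [-0.003, -1.0, 0.001]]
wrist_force: [0.6, 1.2, -1.6]
gripper_width: 0.0493
```

```bash
python3 st.py; python3 look.py r1 250 200 120 120 6 side
```

```text
time_s 29.55
qpos [-24.3186  -0.8861 106.8312   0.155   74.0295  -4.542 ]
tcp_pos [ 0.4939 -0.1359  0.1586]
tool_rot [[-0.3391  0.0015  0.9408]
 [-0.9408  0.0022 -0.3391]
 [-0.0026 -1.      0.0006]]
wrist_force [ 0.5568  1.1688 -1.5651]
gripper_width 0.04929740731192159
```

View pics/r1.png

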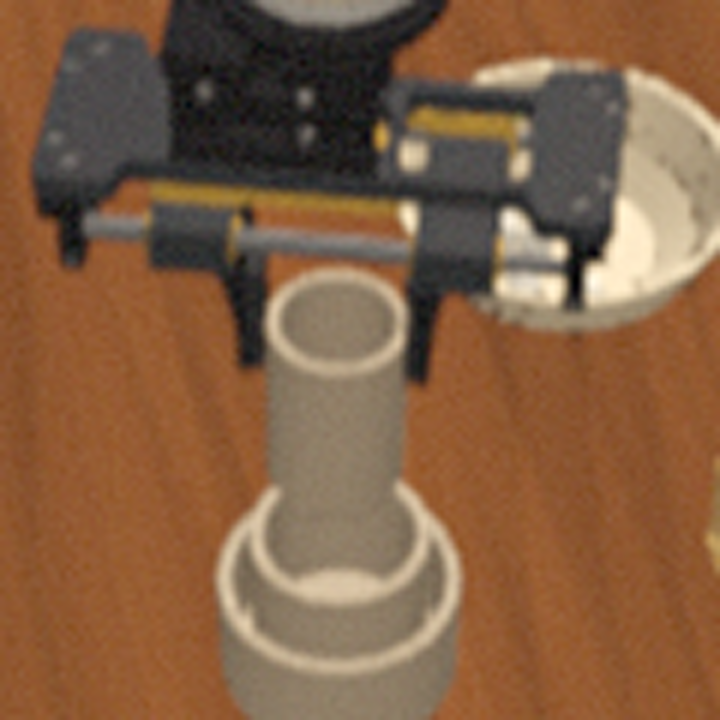

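Run:
```python
from h import *
f=lambda l,s,o: (np.array(l)+.5)/s-.5+np.array(o)
m=f([264,409,267,377],6,[250,250,200,200])
for z in(.193,.1935,.1945):
    q=least_squares(lambda v: bb("side",[v[0],v[1],z],.025)-m,[.49,-.13]); print(z,q.x,q.fun)
```

```text
0.193 [ 0.49474232 -0.13394989] [ 0.13092666 -0.13095166  0.50650441 -0.47076466]
0.1935 [ 0.49464331 -0.13441207] [ 0.12372085 -0.12374431  0.50097498 -0.46584307]
0.1945 [ 0.49444528 -0.13533644] [ 0.10928311 -0.1093036   0.4898948  -0.45598348]
```

apply_moves --motion '[[[0.5,-1.2,-6,0,0,0],[0,0,-12,0,0,0],[0,0,-14,0,0,0],[0,0,-14,0,0,0],[0,0,-12,0,0,0],[0,0,-10,0,0,0],[0,0,-6,0,0,0],[0,0,-4,0,0,0],[0,0,-2.5,0,0,0],[0,0,-1.5,0,0,0],[0,0,0,0,0,0]]]'

```text
time_s: 30.98
tcp_pos: [0.4946, -0.1383, 0.077]
tool_rot: [[-0.34, 0.002, 0.94], [-0.94, 0.001, -0.34], [-0.002, -1.0, 0.002]]
wrist_force: [0.5, 0.4, -1.9]
gripper_width: 0.0489
```

```bash
python3 st.py; python3 look.py s1 250 200 120 120 6 side
```

```text
time_s 30.975
qpos [-24.5142   4.7396 110.5289   0.1333  64.6514  -4.7058]
tcp_pos [ 0.4946 -0.1383  0.077 ]
tool_rot [[-0.3398  0.0021  0.9405]
 [-0.9405  0.0013 -0.3398]
 [-0.002  -1.      0.0016]]
wrist_force [ 0.4818  0.3542 -1.9378]
gripper_width 0.04893107775220226
```

View pics/s1.png

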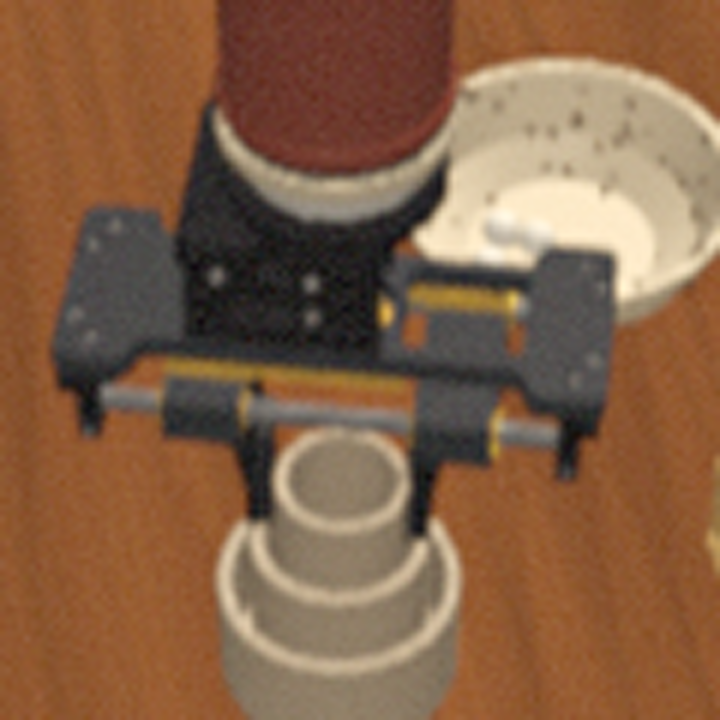

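apply_moves --motion '[[[0,0.8,-1,0,0,0],[0,0,-1,0,0,0],[0,0,-1,0,0,0],[0,0,0,0,0,0]]]'

```text
time_s: 31.52
tcp_pos: [0.4944, -0.1375, 0.0737]
tool_rot: [[-0.34, 0.002, 0.941], [-0.941, 0.002, -0.34], [-0.002, -1.0, 0.001]]
wrist_force: [-0.0, -0.1, -1.5]
gripper_width: 0.0492
```

apply_moves --motion '[[[0,0,-0.7,0,0,0],[0,0,-0.5,0,0,0],[0,0,0,0,0,0]]]'

```text
time_s: 31.9
tcp_pos: [0.4946, -0.1376, 0.073]
tool_rot: [[-0.34, 0.002, 0.941], [-0.941, 0.001, -0.34], [-0.002, -1.0, 0.001]]
wrist_force: [-0.7, 0.6, 2.6]
gripper_width: 0.0492
```

apply_moves --motion '[[[0,0,0.3,0,0,0],[0,0,0,0,0,0],[0,0,0,0,0,0],[0,0,3,0,0,0],[0,0,12,0,0,0],[0,0,25,0,0,0],[0,0,40,0,0,0],[0,20,30,0,0,0],[0,50,10,0,0,0],[-10,60,0,0,0,0],[-20,55,0,0,0,0],[-20,55,0,0,0,0],[-10,30,0,0,0,0],[0,0,0,0,0,0]]]' --grip -0.4

```text
time_s: 33.65
tcp_pos: [0.4341, 0.1343, 0.194]
tool_rot: [[-0.336, 0.003, 0.942], [-0.942, 0.002, -0.336], [-0.003, -1.0, 0.002]]
wrist_force: [0.2, 0.3, -0.8]
gripper_width: 0.0607
```

```bash
python3 st.py
python3 - <<'E'
from h import *
for n in("side","top"): cv2.imwrite(f"pics/{n}_end.png",r.snapshot(n)[:,:,::-1])
s=cv2.imread("pics/side_end.png");t=cv2.imread("pics/top_end.png")
z=lambda im,x,y,w,h,f:cv2.resize(im[y:y+h,x:x+w],None,fx=f,fy=f,interpolation=cv2.INTER_CUBIC)
cv2.imwrite("pics/endc.png",np.hstack([z(s,270,220,80,110,5),z(t,345,235,80,110,5)]))
E
```

```text
time_s 33.65
qpos [  7.1627 -11.3523 112.5241   0.0853  78.6273  26.7963]
tcp_pos [0.4341 0.1343 0.194 ]
tool_rot [[-0.3363  0.0033  0.9418]
 [-0.9418  0.0019 -0.3363]
 [-0.0029 -1.      0.0025]]
wrist_force [ 0.1664  0.2732 -0.7725]
gripper_width 0.06072190810806419
```

View pics/endc.png

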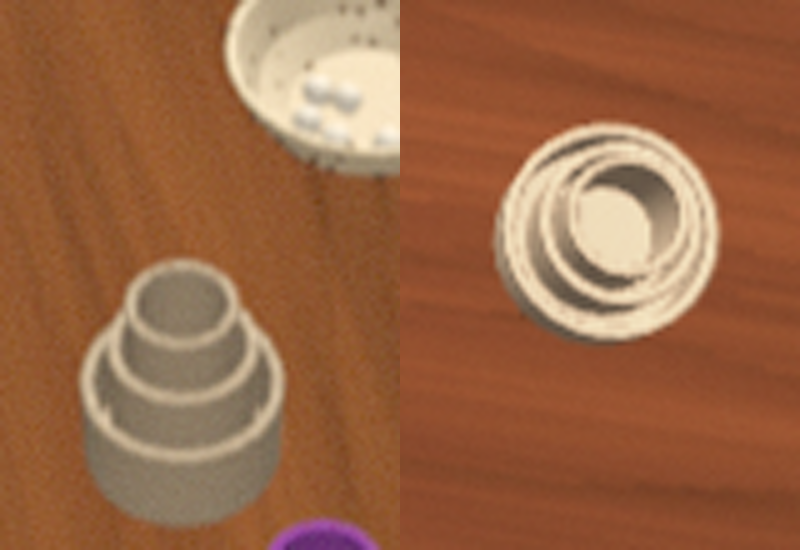

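View pics/side_end.png

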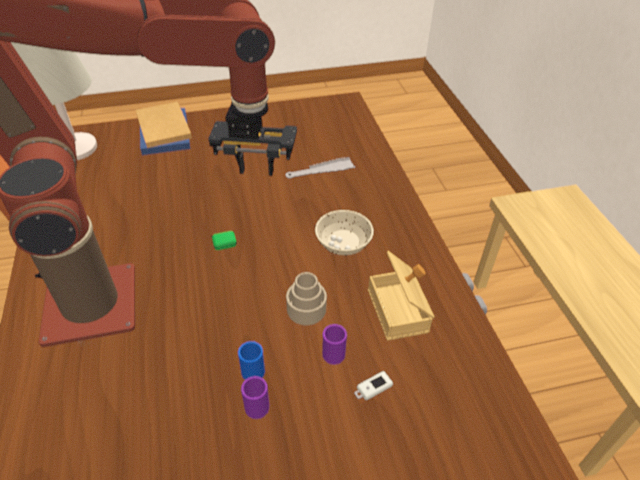

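View pics/top_end.png

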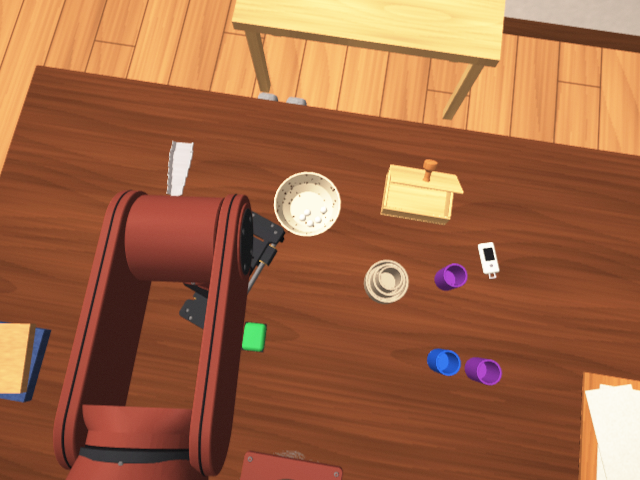

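Run:
```python
from h import *
np.set_printoptions(precision=4,suppress=True)
f=lambda l,s,o: (np.array(l)+.5)/s-.5+np.array(o)
print(fit(f([125,239,257,350],5,[270,270,220,220]),f([167,290,147,277],5,[345,345,235,235]),.025))
print(fit(f([110,257,290,405],5,[270,270,220,220]),f([139,303,140,305],5,[345,345,235,235])))
for n in("side","top"):
    a=cv2.imread(f"pics/{n}0.png").astype(int);b=cv2.imread(f"pics/{n}_end.png").astype(int)
    d=(cv2.GaussianBlur(np.abs(a-b).max(2).astype(np.float32),(5,5),0)>25).astype(np.uint8)
    for s in cv2.connectedComponentsWithStats(d)[2][1:]:
        if s[4]>15: print(n,s)
```

```text
(array([ 0.4942, -0.1348,  0.1074]), array([-0.137 , -0.2257,  0.6813, -0.6351, -0.0667,  0.1866,  0.482 ,
       -0.7834]))
(array([ 0.494 , -0.1361,  0.079 ,  0.0337]), array([-0.728 ,  0.0387, -0.0818,  0.2173,  0.2134, -0.085 , -0.0045,
       -0.6295]))
side [    0     0   297   205 27978]
side [  0 169   5   6  19]
side [   0  179  102   78 4758]
side [330 237  12  10  65]
side [293 271  28  19 312]
side [291 287  31  24 479]
side [280 336  27  42 917]
top [   54   191   232   289 36354]
top [322 209   6   5  24]
top [301 212  10  10  36]
top [316 218   6   6  28]
top [307 223   7   4  21]
top [370 262  36  37 731]
top [435 307  35  27 756]
```

```bash
python3 -c "
from workcell import r
print(r.close_job()); print(r.read_state()['time_s'])"
```

```text
the job is handed in; nothing more can be done
None
the job is handed in; nothing more can be done
```

The job is handed in, finished at about 34 s of the 58 s allowed. I tipped the five mints from the slim cup into the bowl. Then I stood that cup aside, lowered the middle cup into the wide one, and lowered the slim cup into the middle one. Both cups were let go only after the wrist force showed contact with the floor below.

**What the last checks showed**
- **Mints:** all five are in the bowl, and the slim cup showed empty after the pour.
- **Nesting:** the slim rim measured 107.4 mm, against 108 mm when fully down. The middle rim measured about 79–80 mm, against 82 mm. The wide rim also read about 2 mm low (54 mm against 56 mm), so I put this down to measuring error. Both cups made contact within about 1 mm of the expected height, with the tool upright.
- **Bystanders:** comparing the first and last pictures shows no change at the fob, earbud case, bamboo box and lid, or the blue and purple cups. The arm partly covers the shoehorn in the last top view, but it looks unmoved in the side view.

**What disagreed**
- **Finger length:** the real fingertips sit about 15–20 mm behind the reported tool point, which the text says is at the very end of the fingers. I saw this in the pictures and confirmed it when the fingers opened freely where they should have hit the middle cup's wall. I set the two nesting grasps deeper to allow for it.
- **Contact force:** seating the middle cup briefly read about 8 N upward at the wrist, more than the slim cup's 3 N but well under the limits.

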